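# Unstack the pile of weld pieces onto their fit-up rests

### The arm

A 6-joint arm with a two-finger parallel gripper is mounted at the origin on a cart in front of the work surface, level with it; the furniture and walls round the work are solid. World frame = base frame: x ahead of the robot, y to its left, z up, the work surface at z = 0. Lengths are in m, angles in degrees, forces in N, time in s.
With the tool pointing down it reaches from about 0.35 to 0.875 m from the base axis. Payload 4.2 kg.
Tool frame: the origin (TCP) lies on the centre line of the jaws, within the pads' length; the fingertips stand 25 mm ahead of it and the grasp point (between the pads) lies 6 mm ahead of it (finger_overhang is the distance from the TCP to the fingertips, in m); z points along the fingers, y is the line along which they close (so a half turn about z gives the same grasp; the last joint's range is limited). The gripper opens to 87 mm and grips with 3 to 60 N. Pads are 19 mm wide; open, the fingers measure 117 mm over their backs; the gripper's body (75 mm by 190 mm) begins 51 mm behind the grasp point.
Start: joints at [-54.912, 22.042, 0.453, 0, -68.411, -14.817], TCP at [0.217, -0.586, 0.248] pointing down, gripper open.
Joint ranges: [-179.83, 179.83], [-69.29, 118.12], [-61.27, 80.66], [-181.25, 117.63], [-171.15, -9.14], [-177.46, 177.46]. Speed limits (degrees/s): [159.86, 159.86, 180, 180, 180, 180].

### API

Orientations are given as a 3x3 rotation matrix whose columns are the frame's x, y, z axes.
In Python, from station import sense, capture, finish_job, spot_in, tip_of, finger_overhang gives the robot as it stands. The module is installed in compiled form; this text tells all that it offers.
- The arm moves only by the tool servo_tool, never from a script. Its arguments are lists of equal length, an entry for each row: "slide": the shift along the tool's x, y, z in m, a list of three; "spin": the turn about the tool's z in degrees; "grip": the closure, from 0 (fully open) to 1 (shut). A call has exactly 5 rows; each row is the pose to reach, as a shift and turn from the pose commanded when the call began, along the tool's axes at that moment; what a row does not reach only later rows make up. A row lasts 1/12 s, in which the tool goes at most 41.7 mm and 7.16 degrees, less where a joint would pass 70% of its speed; a pose out of reach is approached as far as the arm can. A call with a gripper value outside its range is refused whole. The fingers move at their own pace and stop on an object; the grip force is fixed at half the most. Time passes only in rows, so rows that repeat a pose let the fingers close, or fill a call up. It gives the time, the measured TCP pose, the force, the opening and the grip force at its end, in the units of the state.
- sense(): the state, without advancing time (a new reading comes with each control period).
- capture(name): name is "scene" or "top" or "wrist"; returns a dict with "pixels" (420x560x3 uint8, blue, green, red), "depth" (420x560 float32, m along the optical axis (not along the pixel's ray), 0 where there is no reading), "fx", "fy", "cx", "cy" (pixels), "R" (3x3) and "t" (3): a world point X has camera coordinates R X + t; the wrist camera has in their place "hand_eye" (4x4, takes a point from camera to tool coordinates, whose origin is the TCP and whose axes are the flange's). Camera axes: x right, y down, z forward; pixel columns grow to the right and rows downward; lengths in m; the calibration is good to about 2 mm. A picture is of the moment at which its call begins: read the wrist's pose just before it.
- finish_job(): hands the job in; it is judged then, once.
Trained networks look in the newest picture that a camera, given by its name, has taken for a name from the list of things; names that differ only in an ending like _2 or _b are one class to them, and where a whole thing is asked for, a point or a joint stands for the part that bears it (a point fixed in the world has none). Each returns a list of dicts, best first, with "conf" (0 to 1); they miss things now and then, are a little off and sometimes report something else, mostly with a low value. They report only what shows in the picture. A call takes as long as a camera call. They do not tell look-alikes from the thing itself.
- spot_in(thing, camera): "point" ([x, y, z] in m, in world coordinates, good to about 4 mm: the middle of the surface that is visible of it).
- tip_of(thing, camera): "point" ([x, y, z] in m, in world coordinates, good to about 4 mm: a listed point, or the origin of a listed thing).
The state is a dict: "time_s": time; "joints": joint angles; "joint_velocities": joint speeds; "effort": joint torques, N m; "tcp_pos": TCP position; "ee_rot": TCP orientation; "wrist_force": force on the tool from outside, world axes, zero at the start; "moment": the same for the moment, N m; "gripper_width": opening from 0.0 (shut) to 1.0 (fully open); "gripper_force": force on a finger pad.
Only numpy, scipy, OpenCV 4.12 (cv2) and the standard library are available. Lean on these libraries where they do the work, as an engineer would, in place of code of your own. Each camera call takes 0.05 s, during which the arm holds its last target. There are 200 camera calls.

### The job

The pieces for the next weld are piled on one another: take the pile apart from the top down, one piece at a time, and set each piece straight onto its own rest: the pipe stub upright in the round dish, the short coupon flat on the four-pin rest, the long coupon flat on the rib between the two end stops, and last the square tube into the two saddles. Each piece must sit centred on its rest, to about a centimetre, and the plates and the tube must point the same way as their rests. Let go of everything at the end and do not shift or tip the loose bolt and nut that stand among the rests.

Things in the scene. Friction and masses are not known exactly. Their poses are not given: they have to be found in the camera images.
- stub: Pale sawn pipe stub, 34 mm outside diameter, 20 mm bore, 50 mm tall, standing on end on top of the pile, 0.11 kg. Origin at the centre of its lower end, z along the pipe, up. At the start its origin is about 36 mm above the bench.
- short_coupon: Grey steel plate 40 x 60 x 6 mm (x, y, z), 0.11 kg, second from the top, lying crosswise on the long coupon, under the pipe stub. Origin at the centre of its underside, y along its 60 mm length. At the start its underside is 30 mm above the bench and its 60 mm ends overhang free on both sides.
- long_coupon: Grey steel plate 35 x 80 x 5 mm (x, y, z), 0.11 kg, third from the top, lying lengthwise on the square tube. Origin at the centre of its underside, y along its 80 mm length. At the start its underside is 25 mm above the bench and its long edges overhang the tube by 5 mm on each side.
- square_tube: Black square steel tube 150 x 25 x 25 mm, 0.52 kg, bottom of the pile, lying on the bench. Origin at the centre of its underside, x along its 150 mm length. (Near x = 0.56, y = -0.18 stands a torch holder: thin column 0.34 m tall, arm up to 0.22 m high reaching to the small welding fixture near x = 0.4, y = 0. Pass above or round it.)
- stub_dish: Round steel dish fixed to the bench, for the pipe stub: outside diameter 66 mm with a small lug on each side, inside diameter 56 mm, rim 14 mm above the bench, inner floor 6 mm above the bench. Origin on the bench under its centre.
- pin_rest: Rest fixed to the bench for the short coupon: base plate 84 x 64 mm (x, y), in its middle a block 26 x 44 mm (x, y) whose top is 20 mm above the bench, and four upright pins of 8 mm diameter at x = +-34, y = +-22 mm, tops 31 mm above the bench. The coupon lies flat on the block, its length along the rest's y, between the pins. Origin on the bench under its centre.
- rib_rest: Rest fixed to the bench for the long coupon: base plate 40 x 116 mm (x, y), a rib 26 x 86 mm (x, y) whose top is 20 mm above the bench, and an upright stop plate at each end: 36 mm wide, top 30 mm above the bench, inner faces 100 mm apart. The coupon lies flat on the rib, its length along the rest's y, between the stops. Origin on the bench under its centre.
- saddle_rest: Rest fixed to the bench for the square tube: base plate 110 x 60 mm (x, y) with two U-shaped saddles at x = +-42 mm, each 14 mm thick along x, open 41 mm wide across y, their floors 16 mm and the tops of their cheeks 31 mm above the bench. The tube lies in both saddles, its length along the rest's x, its middle at the rest's centre, and overhangs at both ends. Origin on the bench under its centre.
- bolt: Rusty M16 hexagon bolt, 24 x 27 x 55 mm, standing loose on its head on the bench among the work; to be left alone. Origin at the centre of its foot, z up.
- nut: Bright M20 hexagon nut, 30 x 34 x 16 mm, lying loose and flat on the bench among the work; to be left alone. Origin at the centre of its underside, z up.
Not all that is in view belongs to the job. Leave any green or red look-alike of the stub alone.

How it is judged:
By the outcome, as a careful person would: the job done as asked, in the order asked, and still so for the second after the job is handed in, with the robot touching nothing.
It also fails if it takes over 134 s, if anything falls off the work surface, if the arm or the gripper's body presses on something with over 40 N, if the wrist force passes 120 N, or if a joint passes its speed limit or range.

## Working session

There is one attempt and no reset: what is moved stays moved. The work goes in short steps, Python scripts to look and compute and a tool call to move; the robot and the scene stay as the last step left them, time stands still between calls to the robot, and variables do not carry over. Pictures are saved under pics/ and viewed, at most 14 in all, crops included, and the job is handed in when it is done.

Besides the shell and the picture viewer there is one more tool, called after ">>>" by a JSON object that holds its "fn" and its "kwargs". servo_tool: Moves the arm, as the interface text tells. Its arguments: {"type":"object","properties":{"slide":{"type":"array"},"spin":{"type":"array"},"grip":{"type":"array"}},"required":["slide","spin","grip"]}

```bash
mkdir -p pics; python3 - <<'E'
from station import *
import cv2, numpy as np
s=sense(); print(s['time_s'],s['tcp_pos'],np.round(s['ee_rot'],3).tolist(),s['gripper_width'],finger_overhang)
for c in ['top','scene']:
    p=capture(c); cv2.imwrite(f'pics/{c}0.png',p['pixels']); np.savez(f'{c}0.npz',**p)
    R=np.array(p['R']);t=np.array(p['t']);print(c,p['fx'],p['cx'],p['cy'],(-R.T@t).round(3),R.round(2).tolist())
    for n in ['stub','short_coupon','long_coupon','square_tube','stub_dish','pin_rest','rib_rest','saddle_rest','bolt','nut']:
        def f(L):
            o=[]
            for d in L[:3]:
                q=np.array(d['point']); k=R@q+t; o.append((np.round(d['conf'],2).item(),q.round(3).tolist(),[int(p['fx']*k[0]/k[2]+p['cx']),int(p['fy']*k[1]/k[2]+p['cy'])]))
            return o
        print(n,'spot',f(spot_in(n,c)),'tip',f(tip_of(n,c)))
E
```

```text
0.0 [ 0.21635973 -0.58576286  0.24646499] [[-0.938, -0.346, -0.001], [-0.346, 0.938, 0.002], [0.0, 0.002, -1.0]] 1.003128509950855 0.025
top 503.86637837172486 278.2698064979931 208.50562766306777 [0.479 0.21  1.157] [[0.01, -1.0, -0.0], [-1.0, -0.01, -0.09], [0.09, 0.0, -1.0]]
stub spot [(0.69, [0.567, 0.461, 0.037], [167, 212]), (0.47, [0.6, 0.349, 0.075], [215, 196]), (0.42, [0.715, 0.252, 0.037], [261, 147])] tip [(0.74, [0.6, 0.354, 0.037], [215, 198]), (0.72, [0.566, 0.462, -0.002], [170, 214]), (0.55, [0.712, 0.25, 0.0], [262, 152])]
short_coupon spot [(0.57, [0.6, 0.356, 0.033], [215, 198])] tip [(0.68, [0.6, 0.356, 0.03], [215, 198])]
long_coupon spot [(0.57, [0.586, 0.33, 0.032], [226, 204])] tip [(0.64, [0.602, 0.348, 0.027], [219, 197])]
square_tube spot [(0.68, [0.579, 0.368, 0.021], [210, 208]), (0.22, [0.419, 0.346, 0.023], [218, 279])] tip [(0.77, [0.596, 0.357, 0.002], [216, 201])]
stub_dish spot [(0.96, [0.458, 0.149, 0.006], [306, 261])] tip [(0.62, [0.461, 0.15, -0.0], [305, 260])]
pin_rest spot [(0.81, [0.647, 0.157, 0.008], [303, 179])] tip [(0.92, [0.648, 0.156
[... 1163 characters left out ...]
0.352, -0.004], [198, 250]), (0.48, [0.528, 0.264, 0.002], [259, 254])]
stub_dish spot [] tip [(0.91, [0.459, 0.151, -0.0], [331, 257])]
pin_rest spot [(0.68, [0.636, 0.166, 0.004], [276, 209])] tip []
rib_rest spot [(0.92, [0.412, 0.352, 0.02], [244, 305])] tip [(0.75, [0.419, 0.349, 0.001], [244, 310])]
saddle_rest spot [(0.76, [0.649, -0.023, 0.007], [347, 182])] tip [(0.89, [0.65, -0.028, 0.001], [348, 183]), (0.6, [0.46, 0.151, 0.001], [331, 257]), (0.16, [0.602, 0.347, -0.001], [200, 247])]
bolt spot [(0.68, [0.55, 0.078, 0.024], [336, 211])] tip [(0.74, [0.556, 0.076, 0.001], [335, 218])]
nut spot [(0.67, [0.52, 0.263, 0.013], [261, 252])] tip [(0.7, [0.527, 0.263, -0.0], [259, 256])]
```

```bash
python3 - <<'E'
import cv2
a=cv2.imread('pics/top0.png'); cv2.imwrite('pics/top0c.png',cv2.resize(a[120:320,130:450],None,fx=2.5,fy=2.5,interpolation=cv2.INTER_CUBIC))
E
```

```text
(no output)
```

View pics/scene0.png

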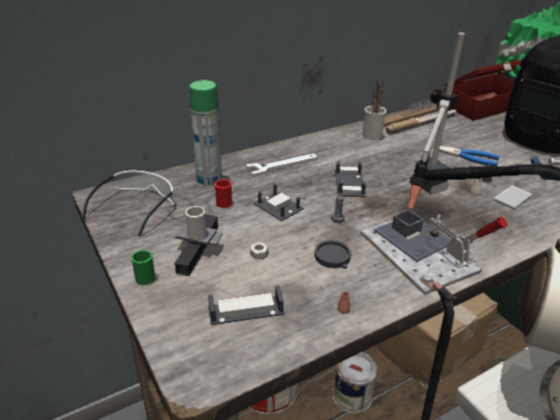

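View pics/top0.png

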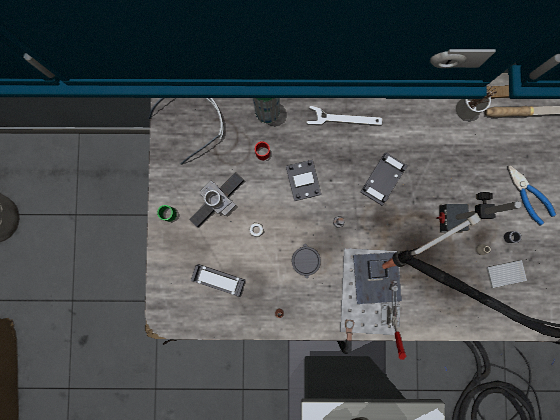

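The scene picture shows the pile at about (195,235), with the pale stub on top at (195,222). What could be taken for the stub:
- the red look-alike at scene (223,193) / top (262,150)
- the green one at scene (143,267) / top (166,213)
- the pale one on the pile at top (213,197), which is my choice

Rests in the top picture: dish (306,261), pin rest (304,180), rib rest (218,280), saddle rest (384,178). The nut is at (256,230) and the bolt at (339,221). I'll check this in a close crop.

View pics/top0c.png

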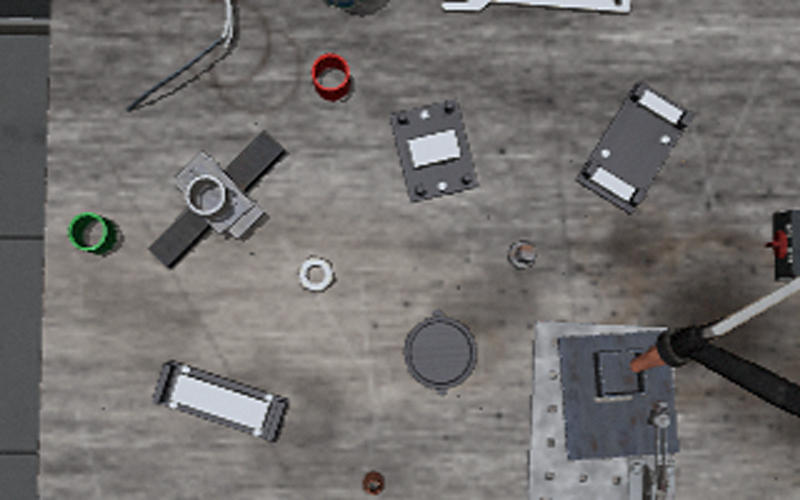

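The crop confirms the pale stub at (208,197) on the grey plates over the black tube. Red is at (331,77) and green at (91,232). Next come the movement helper and a wrist survey of the rests.

```bash
cat > h.py <<'E'
import numpy as np, cv2, json
from station import *
def pose():
    s=sense(); return np.array(s['tcp_pos']),np.array(s['ee_rot']),s
def yaw(R): return np.degrees(np.arctan2(R[1,1],R[0,1]))   # direction of the closing line
def wrap(a): return (a+180)%360-180
def half(a): return (a+90)%180-90
def plan(wps, start=None):
    """wps: (world xyz, yaw of tool y in deg or None, grip). prints the last row of each call in tool axes; each leg in equal calls"""
    p,R,s=pose(); y=yaw(R)
    if start: p,y=np.array(start[0]),start[1]
    for q,yw,g in wps:
        q=np.array(q); yw=y if yw is None else yw
        dy=wrap(yw-y); n=max(1,int(np.ceil(max(np.linalg.norm(q-p)/.200,abs(dy)/34))))
        for i in range(n):
            a=np.radians(y); ey=np.array([np.cos(a),np.sin(a),0]); ez=np.array([0,0,-1.]); ex=np.cross(ey,ez)
            d=(q-p)/(n-i); A=np.array([ex,ey,ez])@d; w=wrap(yw-y)/(n-i)
            print('  call slide',np.round(A,4).tolist(),'spin',round(-w,1),'grip',g,'->',np.round(p+d,3).tolist(),round(y+w,1))
            p=p+d; y=y+w
def wrist(name=None):
    p,R,s=pose(); c=capture('wrist'); H=np.array(c['hand_eye']); T=np.eye(4); T[:3,:3]=R; T[:3,3]=p
    c['W']=T@H
    if name: cv2.imwrite(f'pics/{name}.png',c['pixels'])
    return c
def cloud(c):
    d=c['depth']; v,u=np.mgrid[:d.shape[0],:d.shape[1]]
    P=np.stack([(u-c['cx'])/c['fx']*d,(v-c['cy'])/c['fy']*d,d],-1)
    X=P@c['W'][:3,:3].T+c['W'][:3,3] if 'W' in c else (P-np.array(c['t']))@np.array(c['R'])
    X[d==0]=np.nan; return X
E
python3 - <<'E'
from h import *
c=dict(np.load('top0.npz')); X=cloud(c)
m=(X[...,2]>.02)&(X[...,0]<.9)&(X[...,0]>.15)
P=X[m]
for xa in np.arange(.2,.8,.1): print(round(xa,2),[round(float(np.max(np.r_[0,P[(abs(P[:,0]-xa-.05)<.05)&(abs(P[:,1]-ya-.05)<.05),2]])),2) for ya in np.arange(-.7,.5,.1)])
w=wrist(); print(w['hand_eye'],w['fx'])
print(yaw(pose()[1]))
plan([((.25,-.5,.40),None,0),((.42,-.1,.40),70,0),((.62,.0,.32),90,0)])
for n in ['stub_dish']: pass
E
```

```text
0.2 [0.0, 0.0, 0.0, 0.0, 0.0, 0.0, 0.14, 0.03, 0.0, 0.0, 0.0, 0.0]
0.3 [0.0, 0.0, 0.0, 0.12, 0.14, 0.13, 0.12, 0.03, 0.0, 0.04, 0.03, 0.0]
0.4 [0.0, 0.0, 0.0, 0.0, 0.13, 0.13, 0.17, 0.05, 0.02, 0.04, 0.03, 0.04]
0.5 [0.0, 0.0, 0.0, 0.04, 0.06, 0.34, 0.18, 0.06, 0.0, 0.02, 0.09, 0.06]
0.6 [0.0, 0.0, 0.0, 0.0, 0.0, 0.0, 0.79, 0.87, 0.87, 0.87, 0.87, 0.82]
0.7 [0.0, 0.0, 0.0, 0.03, 0.08, 0.0, 0.03, 0.0, 0.0, 0.19, 0.05, 0.04]
0.8 [0.0, 0.0, 0.0, 0.03, 0.16, 0.08, 0.0, 0.0, 0.0, 0.12, 0.05, 0.04]
[[-7.68456281e-05 -9.57308705e-01 -2.89067531e-01  7.93570832e-02]
 [ 9.99999972e-01 -1.38479297e-04  1.92763991e-04 -2.63677237e-05]
 [-2.24564516e-04 -2.89067508e-01  9.57308689e-01 -1.37915797e-01]
 [ 0.00000000e+00  0.00000000e+00  0.00000000e+00  1.00000000e+00]] 297.5853545223354
110.27128050676382
  call slide [-0.0613, 0.0693, -0.1524] spin -0.0 grip 0 -> [0.25, -0.5, 0.4] 110.3
  call slide [-0.0994, 0.1054, 0.0] spin 13.4 grip 0 -> [0.307, -0.367, 0.4] 96.8
  call slide [-0.0722, 0.1256, 0.0] spin 13.4 grip 0 -> [0.363, -0.233, 0.4] 83.4
  call slide [-0.041, 0.1389, 0.0] spin 13.4 grip 0 -> [0.42, -0.1, 0.4] 70.0
  call slide [-0.0769, 0.0812, 0.04] spin -10.0 grip 0 -> [0.52, -0.05, 0.36] 80.0
  call slide [-0.0898, 0.0666, 0.04] spin -10.0 grip 0 -> [0.62, 0.0, 0.32] 90.0
```

>>> {"fn": "servo_tool", "kwargs": {"slide": [[-0.012,0.014,-0.03],[-0.025,0.028,-0.06],[-0.037,0.042,-0.09],[-0.049,0.055,-0.12],[-0.061,0.069,-0.152]], "spin": [0,0,0,0,0], "grip": [0,0,0,0,0]}}

```text
time_s: 2.57
tcp_pos: [0.2499, -0.4993, 0.4007]
ee_rot: [[-0.938, -0.346, -0.0], [-0.346, 0.938, 0.001], [0.0, 0.001, -1.0]]
wrist_force: [1.4, -0.1, 1.0]
gripper_width: 0.999
gripper_force: 0.0
```

>>> {"fn": "servo_tool", "kwargs": {"slide": [[-0.02,0.021,0],[-0.04,0.042,0],[-0.06,0.063,0],[-0.08,0.084,0],[-0.099,0.105,0]], "spin": [2.7,5.4,8.1,10.8,13.4], "grip": [0,0,0,0,0]}}

```text
time_s: 2.98
tcp_pos: [0.3066, -0.3662, 0.3997]
ee_rot: [[-0.993, -0.117, 0.001], [-0.117, 0.993, -0.0], [-0.001, -0.0, -1.0]]
wrist_force: [0.6, 0.5, 0.9]
gripper_width: 0.999
gripper_force: 0.0
```

>>> {"fn": "servo_tool", "kwargs": {"slide": [[-0.014,0.025,0],[-0.029,0.05,0],[-0.043,0.075,0],[-0.058,0.1,0],[-0.072,0.126,0]], "spin": [2.7,5.4,8.1,10.8,13.4], "grip": [0,0,0,0,0]}}

```text
time_s: 3.4
tcp_pos: [0.363, -0.2326, 0.3998]
ee_rot: [[-0.993, 0.116, 0.001], [0.116, 0.993, -0.0], [-0.001, -0.0, -1.0]]
wrist_force: [-0.7, 0.2, -0.3]
gripper_width: 1.0
gripper_force: 0.0
```

>>> {"fn": "servo_tool", "kwargs": {"slide": [[-0.008,0.028,0],[-0.016,0.056,0],[-0.024,0.083,0],[-0.033,0.111,0],[-0.041,0.139,0]], "spin": [2.7,5.4,8.1,10.8,13.4], "grip": [0,0,0,0,0]}}

```text
time_s: 3.82
tcp_pos: [0.4195, -0.0991, 0.3999]
ee_rot: [[-0.939, 0.343, 0.001], [0.343, 0.939, 0.0], [-0.001, 0.0, -1.0]]
wrist_force: [0.8, -0.3, 0.1]
gripper_width: 1.0
gripper_force: 0.0
```

>>> {"fn": "servo_tool", "kwargs": {"slide": [[-0.015,0.016,0.008],[-0.031,0.032,0.016],[-0.046,0.049,0.024],[-0.062,0.065,0.032],[-0.077,0.081,0.04]], "spin": [-2,-4,-6,-8,-10], "grip": [0,0,0,0,0]}}

```text
time_s: 4.23
tcp_pos: [0.5202, -0.0499, 0.3593]
ee_rot: [[-0.985, 0.17, 0.0], [0.17, 0.985, 0.0], [-0.0, 0.0, -1.0]]
wrist_force: [0.4, -0.1, 0.2]
gripper_width: 0.999
gripper_force: 0.0
```

>>> {"fn": "servo_tool", "kwargs": {"slide": [[-0.018,0.013,0.008],[-0.036,0.027,0.016],[-0.054,0.04,0.024],[-0.072,0.053,0.032],[-0.09,0.067,0.04]], "spin": [-2,-4,-6,-8,-10], "grip": [0,0,0,0,0]}}

```text
time_s: 4.65
tcp_pos: [0.6204, 0.0003, 0.3191]
ee_rot: [[-1.0, -0.003, 0.0], [-0.003, 1.0, -0.0], [-0.0, -0.0, -1.0]]
wrist_force: [0.9, -0.3, 0.1]
gripper_width: 0.997
gripper_force: 0.0
```

```bash
cat >> h.py <<'E'
def rep(names,cam='wrist'):
    for n in names:
        print(n,'spot',[(round(d['conf'],2),np.round(d['point'],3).tolist()) for d in spot_in(n,cam)[:3]],'tip',[(round(d['conf'],2),np.round(d['point'],3).tolist()) for d in tip_of(n,cam)[:2]])
def rect(P):
    (c,sz,a)=cv2.minAreaRect((P[:,:2]*1000).astype(np.float32)); return np.round(c,1),np.round(sz,1),round(a,1)
def blobs(X,mask,near,r=.09,amin=25):
    m=mask&(np.hypot(X[...,0]-near[0],X[...,1]-near[1])<r)
    n,l,st,_=cv2.connectedComponentsWithStats(m.astype(np.uint8))
    for i in range(1,n):
        if st[i,4]>=amin:
            Q=X[l==i]; print('   ',st[i,4],*rect(Q),'z',np.round(np.percentile(Q[:,2],[5,50,95]),4))
E
python3 - <<'E'
from h import *
w=wrist('w1'); X=cloud(w); g=w['pixels'].min(-1)
rep(['saddle_rest','pin_rest','bolt'])
for nm,p in [('saddle',(.652,-.028)),('pin',(.648,.156))]:
    print(nm,'bright'); blobs(X,(g>150)&(X[...,2]<.05),p)
    print(' z>24mm'); blobs(X,(X[...,2]>.024)&(X[...,2]<.05),p,amin=8)
    print(' z>4mm'); blobs(X,(X[...,2]>.004)&(X[...,2]<.05),p,amin=80)
bz=X[(abs(X[...,0]-.6)<.02)&(abs(X[...,1]-.04)<.02)]; print('bench z',np.nanmedian(bz[:,2]))
E
```

```text
saddle_rest spot [(0.85, [0.65, -0.028, 0.003])] tip [(0.64, [0.652, -0.032, -0.0])]
pin_rest spot [(0.97, [0.641, 0.159, 0.006])] tip [(0.85, [0.644, 0.158, 0.0])]
bolt spot [(0.53, [0.555, 0.076, 0.023])] tip [(0.58, [0.551, 0.078, -0.003]), (0.44, [0.601, 0.352, 0.022])]
saddle bright
    231 [616.   -6.9] [39.3 13. ] 57.7 z [0.0153 0.0168 0.0182]
    32 [645.6  -2.1] [7.7 9.5] 89.9 z [0.0062 0.008  0.0102]
    608 [665.   30.6] [41.7 64.5] 4.2 z [0.0003 0.0016 0.0031]
    29 [ 651.9 -115.7] [ 7.  15.9] 65.0 z [0.0001 0.0014 0.0032]
    289 [656.7 -86.3] [23.4 51. ] 6.8 z [0.0002 0.0015 0.0029]
    29 [658.  -56.7] [8.1 8. ] 1.4 z [0.0058 0.0083 0.0095]
    142 [ 678.9 -100.6] [35.2 21.2] 75.5 z [0.0003 0.0016 0.003 ]
    517 [698.7 -65.9] [44.4 62.8] 36.0 z [0.0006 0.0027 0.0177]
    61 [689.1  12.3] [10.4 21.2] 10.9 z [0.0005 0.0017 0.0027]
    527 [729.  -23.7] [ 25.4 108.3] 5.9 z [0.0001 0.0016 0.0028]
 z>24mm
    57 [602.9 -27.3] [ 7.8 13.9] 58.3 z [0.0294 0.0317 0.0326]
    56 [629.   13.9] [ 7.6 14.3] 56.9 z [0.0269 0.0315 0.0327]
    52 [674.  -71.6] [ 7.6 13.3] 57.9 z [0.0274 0.0316 0.0334]
    53 [700.1 -30.4] [ 7.4 14.7] 57.7 z [0.0262 0.031  0.0328]
 z>4mm
    2668 [651.2 -29.6] [ 61.8 110. ] 57.9 z [0.0054 0.0072 0.0311]
pin bright
    5690 [656.9 160.7] [159.7 179.5] 26.6 z [0.0002 0.0016 0.003 ]
    29 [615.1 148.4] [7.8 8.1] 87.0 z [0.0049 0.007  0.0089]
    517 [649.5 159.3] [31.8 49. ] 13.8 z [0.0181 0.0206 0.0218]
    28 [681.5 164.7] [9.  7.8] 39.7 z [0.0038 0.0074 0.0088]
 z>24mm
    33 [609.4 169.1] [7.2 6.4] 0.1 z [0.0249 0.031  0.0323]
    30 [619.8 126.4] [6.6 7. ] 47.2 z [0.0251 0.0312 0.0329]
    30 [675.1 185.4] [6.6 6.4] 42.5 z [0.0252 0.0309 0.0323]
    29 [685.9 142.8] [6.8 6.8] 19.9 z [0.0254 0.031  0.0323]
 z>4mm
    2169 [647.5 156.2] [84.1 63.8] 13.7 z [0.0046 0.0064 0.026 ]
bench z 0.3937207914902259
```

View pics/w1.png

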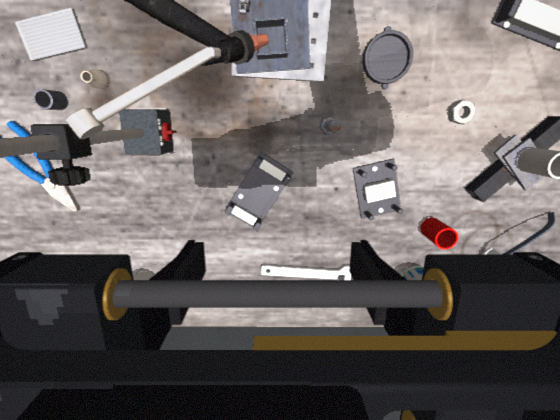

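The wrist picture shows the saddle rest at (258,190) and the pin rest at (378,188). The measured pin and cheek spacings and heights match the given sizes. Now the pile, the rib rest and the dish.

```bash
python3 - <<'E'
from h import *
plan([((.56,.27,.30),110,0)])
E
```

```text
call slide [0.0294, 0.1353, 0.0103] spin -10.0 grip 0 -> [0.59, 0.135, 0.31] 100.0
  call slide [0.0055, 0.1383, 0.0103] spin -10.0 grip 0 -> [0.56, 0.27, 0.3] 110.0
```

>>> {"fn": "servo_tool", "kwargs": {"slide": [[0.006,0.027,0.002],[0.012,0.054,0.004],[0.018,0.081,0.006],[0.024,0.108,0.008],[0.03,0.135,0.01]], "spin": [-2,-4,-6,-8,-10], "grip": [0,0,0,0,0]}}

```text
time_s: 5.42
tcp_pos: [0.5885, 0.1354, 0.3109]
ee_rot: [[-0.984, -0.176, 0.002], [-0.176, 0.984, 0.001], [-0.002, 0.001, -1.0]]
wrist_force: [0.6, -0.1, -0.0]
gripper_width: 1.0
gripper_force: 0.0
```

>>> {"fn": "servo_tool", "kwargs": {"slide": [[0.001,0.028,0.002],[0.002,0.055,0.004],[0.003,0.083,0.006],[0.005,0.12,0.008],[0.006,0.138,0.01]], "spin": [-2,-4,-6,-8,-10], "grip": [0,0,0,0,0]}}

```text
time_s: 5.83
tcp_pos: [0.5582, 0.2721, 0.3007]
ee_rot: [[-0.938, -0.346, 0.002], [-0.346, 0.938, 0.002], [-0.002, 0.001, -1.0]]
wrist_force: [-0.1, -1.5, -0.3]
gripper_width: 0.997
gripper_force: 0.0
```

```bash
python3 - <<'E'
from h import *
w=wrist('w2'); X=cloud(w); g=w['pixels'].min(-1); z=X[...,2]
np.savez('w2.npz',X=X)
rep(['stub','short_coupon','long_coupon','square_tube','stub_dish','rib_rest','nut'])
c=(.6,.354)
for nm,p,lv in [('pile',c,[(.06,.1),(.033,.045),(.028,.045),(.02,.045)]),('rib',(.418,.348),[(.026,.04),(.0175,.024),(.004,.04)]),('dish',(.459,.15),[(.010,.02),(.003,.02),(.004,.009)]),('pin',(.6475,.156),[(.026,.04)])]:
    for a,b in lv: print(nm,a,b); blobs(X,(z>a)&(z<b),p,amin=20)
cv2.imwrite('pics/w2c.png',cv2.resize(w['pixels'][60:320,180:500],None,fx=2.3,fy=2.3))
E
```

```text
stub spot [(0.98, [0.566, 0.461, 0.034]), (0.96, [0.708, 0.25, 0.033]), (0.66, [0.6, 0.354, 0.066])] tip [(0.67, [0.567, 0.466, 0.002]), (0.63, [0.596, 0.354, 0.031])]
short_coupon spot [(0.87, [0.597, 0.343, 0.035])] tip [(0.84, [0.602, 0.352, 0.028])]
long_coupon spot [(0.7, [0.578, 0.33, 0.03]), (0.23, [0.597, 0.355, 0.067])] tip []
square_tube spot [(0.57, [0.65, -0.024, 0.006])] tip [(0.61, [0.598, 0.351, -0.0])]
stub_dish spot [(0.59, [0.462, 0.152, -0.002])] tip [(0.62, [0.464, 0.151, -0.005])]
rib_rest spot [(0.82, [0.415, 0.346, 0.021])] tip [(0.89, [0.416, 0.35, 0.004])]
nut spot [(0.7, [0.536, 0.265, 0.013]), (0.44, [0.648, -0.028, 0.005]), (0.38, [0.417, 0.346, 0.021])] tip [(0.63, [0.534, 0.26, -0.003])]
pile 0.06 0.1
    517 [596.3 355. ] [34.  33.7] 73.0 z [0.0626 0.0791 0.0872]
pile 0.033 0.045
    462 [601.4 353.9] [60.  40.2] 42.1 z [0.035  0.0367 0.0411]
    90 [604.  362.9] [ 8.7 21.1] 56.3 z [0.0355 0.037  0.0441]
pile 0.028 0.045
    730 [600.4 352.6] [81.  42.4] 45.2 z [0.0296 0.0359 0.0387]
    90 [604.  362.9] [ 8.7 21.1] 56.3 z [0.0355 0.037  0.0441]
pile 0.
[... 746 characters left out ...]
64.8] [ 8.1 65.3] 84.5 z [0.0036 0.0107 0.0125]
    2241 [462.9 149.3] [70.2 69.5] 32.0 z [0.0054 0.0074 0.0153]
dish 0.004 0.009
    56 [441.7  67. ] [ 1.9 37.1] 86.3 z [0.0045 0.0067 0.0089]
    29 [426.2 148.6] [4.9 7.8] 11.4 z [0.0053 0.0065 0.0077]
    35 [474.5  65.4] [ 1.9 24.1] 87.5 z [0.0042 0.0073 0.0086]
    1457 [461.7 149.9] [55.1 53.6] 19.3 z [0.0055 0.0069 0.0083]
    29 [497.8 153.4] [5.3 8.2] 20.5 z [0.0052 0.0067 0.0078]
pin 0.026 0.04
    29 [619.4 127.5] [6.8 6.7] 73.4 z [0.0285 0.0313 0.0325]
    30 [608.9 170.2] [6.8 6.9] 63.9 z [0.0275 0.0318 0.0327]
    28 [684.9 143.5] [6.5 6.5] 6.9 z [0.0275 0.0312 0.0322]
    28 [674.4 186.1] [6.6 7.3] 52.2 z [0.0273 0.031  0.0323]
```

View pics/w2.png

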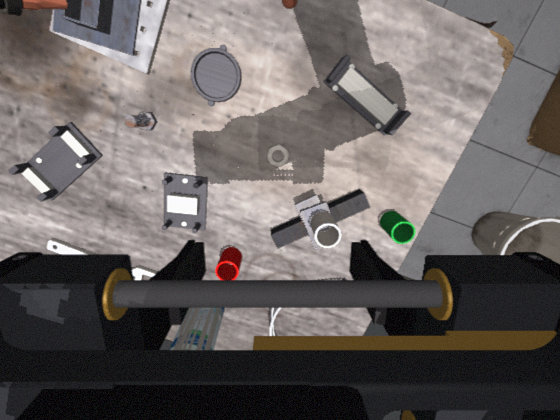

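Wrist picture 2 shows the dish at (216,75), the rib rest at (368,95), the nut at (278,156) and the pile at (320,215). The plates seem to lie differently from the text, so I'll look closer.

```bash
python3 - <<'E'
import cv2
from h import *
a=cv2.imread('pics/w2.png'); cv2.imwrite('pics/w2p.png',cv2.resize(a[170:270,250:400],None,fx=5,fy=5,interpolation=cv2.INTER_CUBIC))
X=np.load('w2.npz')['X'];z=X[...,2];z=np.where(np.hypot(X[...,0]-.6,X[...,1]-.352)<.1,z,0)
for a,b in [(.034,.040),(.0285,.0335),(.0225,.0275)]:
    m=(z>a)&(z<b); Q=X[m]; print(a,m.sum(),rect(Q))
    m=cv2.morphologyEx(m.astype(np.uint8),cv2.MORPH_OPEN,np.ones((3,3))); n,l,st,_=cv2.connectedComponentsWithStats(m)
    for i in range(1,n): print('   ',st[i,4],rect(X[l==i]),np.median(z[l==i]).round(4))
E
```

```text
0.034 499 (array([581.7, 383.4]), array([ 63.9, 117.9]), 34.2)
    419 (array([601.4, 353.7]), array([59.5, 39.9]), 41.8) 0.0366
    59 (array([604.6, 363. ]), array([ 9.3, 14. ]), 16.9) 0.0366
0.0285 268 (array([578.9, 378.4]), array([ 82.8, 116.3]), 39.9)
    213 (array([579.1, 325.5]), array([13.7, 34.7]), 43.2) 0.0307
    12 (array([638. , 367.8]), array([3.8, 4.7]), 20.6) 0.0309
0.0225 1202 (array([589.5, 359.1]), array([ 68.5, 169.1]), 33.0)
    625 (array([565.4, 386.8]), array([25.3, 55.6]), 46.5) 0.0257
    549 (array([634.6, 320.3]), array([25.7, 51.5]), 46.2) 0.0256
```

View pics/w2p.png

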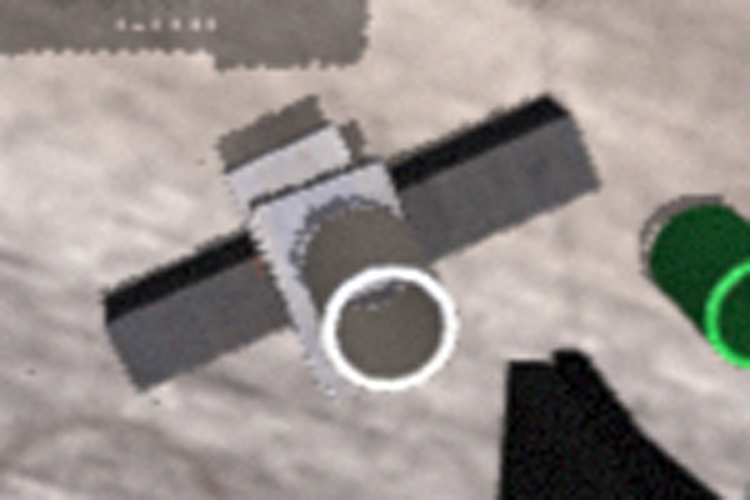

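The crop shows the order of the pile: tube at the bottom, long coupon across it, short coupon parallel on the long one, stub on top. Its ring centre is at (390,328) in the crop. All sizes agree with the description. Plan the stub pick.

```bash
python3 - <<'E'
from h import *
p,R,s=pose(); print(p,yaw(R),np.round(s['joints'],1))
X=np.load('w2.npz')['X'];z=X[...,2]; print('rim'); blobs(X,(z>.083)&(z<.09),(.6,.354))
plan([((.5963,.355,.16),110,0),((.5963,.355,.071),110,0)])
plan([((.5963,.355,.16),110,1),((.462,.151,.16),110,1),((.462,.151,.045),110,1)],((.5963,.355,.071),110))
E
```

```text
[0.55940295 0.26944789 0.29953863] 110.04393531586821 [  40.6   20.     4.8   -0.   -74.8 -110.6]
rim
    198 [595.9 355.2] [33.9 33.3] 22.5 z [0.0838 0.0863 0.0875]
  call slide [-0.064, 0.0677, 0.1395] spin 0.0 grip 0 -> [0.596, 0.355, 0.16] 110.0
  call slide [0.0, 0.0, 0.089] spin -0.0 grip 0 -> [0.596, 0.355, 0.071] 110.0
  call slide [0.0, 0.0, -0.089] spin -0.0 grip 1 -> [0.596, 0.355, 0.16] 110.0
  call slide [0.098, -0.0729, 0.0] spin -0.0 grip 1 -> [0.529, 0.253, 0.16] 110.0
  call slide [0.098, -0.0729, 0.0] spin -0.0 grip 1 -> [0.462, 0.151, 0.16] 110.0
  call slide [0.0, 0.0, 0.115] spin -0.0 grip 1 -> [0.462, 0.151, 0.045] 110.0
```

>>> {"fn": "servo_tool", "kwargs": {"slide": [[-0.013,0.014,0.028],[-0.026,0.027,0.056],[-0.038,0.041,0.084],[-0.051,0.054,0.112],[-0.064,0.068,0.14]], "spin": [0,0,0,0,0], "grip": [0,0,0,0,0]}}

```text
time_s: 7.0
tcp_pos: [0.5964, 0.3561, 0.1583]
ee_rot: [[-0.939, -0.343, 0.0], [-0.343, 0.939, 0.0], [-0.0, 0.0, -1.0]]
wrist_force: [1.4, 0.3, -0.2]
gripper_width: 0.995
gripper_force: 0.0
```

>>> {"fn": "servo_tool", "kwargs": {"slide": [[0,0,0.02],[0,0,0.04],[0,0,0.06],[0,0,0.08],[0,0,0.089]], "spin": [0,0,0,0,0], "grip": [0,0,0,0,0]}}

```text
time_s: 7.42
tcp_pos: [0.5948, 0.3546, 0.0671]
ee_rot: [[-0.939, -0.343, -0.004], [-0.343, 0.939, -0.003], [0.005, -0.001, -1.0]]
wrist_force: [-1.0, -0.5, -0.3]
gripper_width: 1.0
gripper_force: 0.0
```

>>> {"fn": "servo_tool", "kwargs": {"slide": [[0,0,0],[0,0,0],[0,0,0],[0,0,0],[0,0,0]], "spin": [0,0,0,0,0], "grip": [0.3,0.5,0.6,0.8,1]}}

```text
time_s: 7.83
tcp_pos: [0.5967, 0.356, 0.0721]
ee_rot: [[-0.939, -0.343, 0.002], [-0.343, 0.939, 0.002], [-0.002, 0.001, -1.0]]
wrist_force: [-0.5, 0.9, 0.4]
gripper_width: 0.705
gripper_force: 0.0
```

>>> {"fn": "servo_tool", "kwargs": {"slide": [[0,0,0],[0,0,0],[0,0,0],[0,0,0],[0,0,0]], "spin": [0,0,0,0,0], "grip": [1,1,1,1,1]}}

```text
time_s: 8.25
tcp_pos: [0.5961, 0.3555, 0.0707]
ee_rot: [[-0.939, -0.343, 0.0], [-0.343, 0.939, -0.0], [-0.0, -0.0, -1.0]]
wrist_force: [-0.5, -0.9, -0.5]
gripper_width: 0.38
gripper_force: 30.0
```

>>> {"fn": "servo_tool", "kwargs": {"slide": [[0,0,-0.01],[0,0,-0.03],[0,0,-0.05],[0,0,-0.07],[0,0,-0.089]], "spin": [0,0,0,0,0], "grip": [1,1,1,1,1]}}

```text
time_s: 8.67
tcp_pos: [0.5961, 0.3555, 0.1611]
ee_rot: [[-0.939, -0.343, 0.0], [-0.343, 0.939, 0.0], [-0.0, 0.0, -1.0]]
wrist_force: [0.2, 0.1, -1.1]
gripper_width: 0.378
gripper_force: 30.0
```

>>> {"fn": "servo_tool", "kwargs": {"slide": [[0.015,-0.011,0],[0.035,-0.026,0],[0.056,-0.042,0],[0.077,-0.057,0],[0.098,-0.073,0]], "spin": [0,0,0,0,0], "grip": [1,1,1,1,1]}}

```text
time_s: 9.08
tcp_pos: [0.5282, 0.2524, 0.16]
ee_rot: [[-0.939, -0.343, 0.0], [-0.343, 0.939, 0.0], [-0.0, 0.0, -1.0]]
wrist_force: [0.1, 0.1, -1.5]
gripper_width: 0.377
gripper_force: 30.0
```

>>> {"fn": "servo_tool", "kwargs": {"slide": [[0.022,-0.016,0],[0.044,-0.033,0],[0.066,-0.049,0],[0.085,-0.063,0],[0.098,-0.073,0]], "spin": [0,0,0,0,0], "grip": [1,1,1,1,1]}}

```text
time_s: 9.5
tcp_pos: [0.4604, 0.1493, 0.1601]
ee_rot: [[-0.94, -0.342, -0.001], [-0.342, 0.94, -0.0], [0.001, 0.0, -1.0]]
wrist_force: [-0.0, -0.1, -1.7]
gripper_width: 0.381
gripper_force: 30.0
```

>>> {"fn": "servo_tool", "kwargs": {"slide": [[0,0,0.02],[0,0,0.05],[0,0,0.075],[0,0,0.09],[0,0,0.1]], "spin": [0,0,0,0,0], "grip": [1,1,1,1,1]}}

```text
time_s: 9.92
tcp_pos: [0.4614, 0.1506, 0.0583]
ee_rot: [[-0.939, -0.343, -0.002], [-0.343, 0.939, -0.001], [0.002, -0.001, -1.0]]
wrist_force: [0.0, 0.1, -1.2]
gripper_width: 0.378
gripper_force: 30.0
```

```bash
python3 - <<'E'
from h import *
w=wrist('w3'); X=cloud(w); z=X[...,2]
p,R,s=pose(); print(p,s['wrist_force'],s['gripper_width'])
print('dish'); blobs(X,(z>.010)&(z<.02),(.462,.15)); blobs(X,(z>.005)&(z<.009),(.462,.15),r=.04)
print('stub'); blobs(X,(z>.03),(.462,.15),r=.03)
E
```

```text
[0.46072952 0.15023893 0.05715135] [-0.32963868  0.03555937 -1.69834345] 0.3774098315725491
dish
    617 [458.1  63.2] [ 6.  60.1] 86.9 z [0.0103 0.0113 0.0123]
    1193 [449.2 145. ] [37.6 64.8] 22.1 z [0.012  0.0144 0.0155]
    214 [434.7 141.3] [18.5 51.8] 18.2 z [0.0054 0.0068 0.0085]
    1858 [453.7 146.9] [32.6 55.3] 22.1 z [0.0057 0.0067 0.0078]
    26 [483.3 158.8] [ 2.5 10.7] 22.2 z [0.0058 0.0065 0.0074]
stub
    4351 [460.9 147.4] [32.5 54.3] 6.3 z [0.034  0.0592 0.0751]
    15721 [455.7 148.4] [47.  43.9] 18.8 z [0.0748 0.1426 0.1537]
    345 [436.2 163.5] [11.2  3.7] 42.6 z [0.1459 0.1466 0.1474]
```

View pics/w3.png

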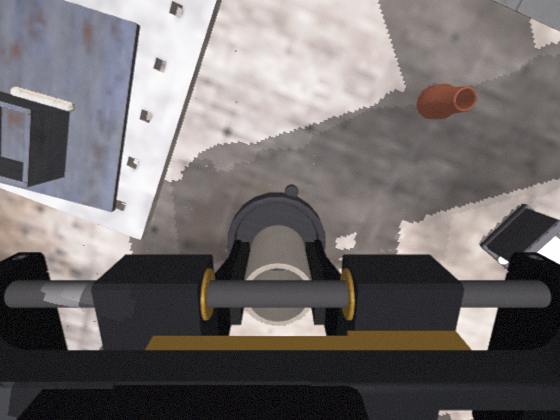

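Wrist picture 3 shows the stub at (278,260) hanging centred in the dish, whose rim is around (278,235). Lower it gently.

>>> {"fn": "servo_tool", "kwargs": {"slide": [[0,0,0.005],[0,0,0.009],[0,0,0.012],[0,0,0.014],[0,0,0.015]], "spin": [0,0,0,0,0], "grip": [1,1,1,1,1]}}

```text
time_s: 10.38
tcp_pos: [0.4623, 0.1513, 0.0448]
ee_rot: [[-0.939, -0.343, 0.001], [-0.343, 0.939, 0.0], [-0.001, 0.0, -1.0]]
wrist_force: [-0.5, 0.4, -1.0]
gripper_width: 0.381
gripper_force: 30.0
```

>>> {"fn": "servo_tool", "kwargs": {"slide": [[0,0,0.001],[0,0,0.001],[0,0,0.002],[0,0,0.002],[0,0,0.002]], "spin": [0,0,0,0,0], "grip": [1,1,1,1,1]}}

```text
time_s: 10.8
tcp_pos: [0.4621, 0.1512, 0.0426]
ee_rot: [[-0.939, -0.343, 0.0], [-0.343, 0.939, 0.0], [-0.0, 0.0, -1.0]]
wrist_force: [-1.3, 0.1, -1.4]
gripper_width: 0.375
gripper_force: 30.0
```

Still hanging (−1.4 N). One more millimetre at a time, then release.

>>> {"fn": "servo_tool", "kwargs": {"slide": [[0,0,0.0005],[0,0,0.001],[0,0,0.001],[0,0,0.0015],[0,0,0.0015]], "spin": [0,0,0,0,0], "grip": [1,1,1,1,1]}}

```text
time_s: 11.22
tcp_pos: [0.462, 0.1511, 0.041]
ee_rot: [[-0.939, -0.343, -0.0], [-0.343, 0.939, -0.0], [0.0, -0.0, -1.0]]
wrist_force: [0.6, 0.1, -1.3]
gripper_width: 0.376
gripper_force: 30.0
```

>>> {"fn": "servo_tool", "kwargs": {"slide": [[0,0,0],[0,0,0],[0,0,0],[0,0,0],[0,0,0]], "spin": [0,0,0,0,0], "grip": [0.9,0.6,0.4,0.2,0]}}

```text
time_s: 11.63
tcp_pos: [0.4622, 0.1512, 0.0412]
ee_rot: [[-0.939, -0.343, 0.0], [-0.343, 0.939, 0.0], [-0.0, 0.0, -1.0]]
wrist_force: [0.1, -0.6, 0.7]
gripper_width: 0.546
gripper_force: 0.0
```

>>> {"fn": "servo_tool", "kwargs": {"slide": [[0,0,0],[0,0,0],[0,0,0],[0,0,0],[0,0,0]], "spin": [0,0,0,0,0], "grip": [0,0,0,0,0]}}

```text
time_s: 12.05
tcp_pos: [0.4621, 0.1511, 0.0411]
ee_rot: [[-0.939, -0.343, 0.0], [-0.343, 0.939, -0.0], [-0.0, -0.0, -1.0]]
wrist_force: [-0.3, -0.8, -0.5]
gripper_width: 0.921
gripper_force: 0.0
```

>>> {"fn": "servo_tool", "kwargs": {"slide": [[0,0,-0.02],[0,0,-0.05],[0,0,-0.09],[0,0,-0.12],[0,0,-0.16]], "spin": [0,0,0,0,0], "grip": [0,0,0,0,0]}}

```text
time_s: 12.47
tcp_pos: [0.4609, 0.1505, 0.2015]
ee_rot: [[-0.939, -0.343, -0.003], [-0.343, 0.939, -0.001], [0.003, -0.0, -1.0]]
wrist_force: [0.9, 0.9, -1.6]
gripper_width: 1.001
gripper_force: 0.0
```

```bash
python3 - <<'E'
from h import *
w=wrist('w4'); X=cloud(w); z=X[...,2]
print('stub'); blobs(X,(z>.052)&(z<.062),(.462,.15),r=.04);blobs(X,(z>.03)&(z<.062),(.462,.15),r=.04)
print('dish'); blobs(X,(z>.010)&(z<.02),(.462,.15))
p,R,s=pose(); print(p,s['gripper_width'])
plan([((.58,.32,.28),132,0)])
E
```

```text
stub
    314 [462.2 151.3] [33.5 32.7] 20.2 z [0.0532 0.0564 0.0576]
    633 [462.2 151.3] [33.6 32.8] 19.5 z [0.0326 0.0519 0.0573]
dish
    207 [457.9  63.2] [ 5.9 53.9] 87.0 z [0.0104 0.0114 0.0126]
    668 [461.7 150. ] [63.8 64.4] 21.0 z [0.0125 0.0143 0.0158]
    48 [451. 147.] [ 9.7 30.4] 22.8 z [0.0108 0.015  0.0195]
    65 [471.2 155.5] [10.3 27.4] 23.1 z [0.0107 0.015  0.0195]
[0.46570698 0.15262767 0.21073687] 1.0007622793691868
  call slide [-0.0825, 0.0588, -0.0346] spin -10.9 grip 0 -> [0.523, 0.236, 0.245] 121.1
  call slide [-0.0922, 0.0421, -0.0346] spin -10.9 grip 0 -> [0.58, 0.32, 0.28] 132.0
```

The stub stands centred in the dish. Next, remeasure the pile at closer range.

```bash
python3 - <<'E'
from h import *
plan([((.60,.352,.20),132,0)],((.462,.151,.201),110))
E
```

```text
call slide [-0.0992, 0.0708, 0.0005] spin -11.0 grip 0 -> [0.531, 0.252, 0.2] 121.0
  call slide [-0.1109, 0.0506, 0.0005] spin -11.0 grip 0 -> [0.6, 0.352, 0.2] 132.0
```

>>> {"fn": "servo_tool", "kwargs": {"slide": [[-0.02,0.014,0],[-0.04,0.028,0],[-0.06,0.043,0],[-0.08,0.057,0],[-0.099,0.071,0]], "spin": [-2,-4,-6,-8,-11], "grip": [0,0,0,0,0]}}

```text
time_s: 12.93
tcp_pos: [0.5312, 0.2528, 0.2008]
ee_rot: [[-0.856, -0.518, 0.0], [-0.518, 0.856, 0.0], [-0.0, 0.0, -1.0]]
wrist_force: [-0.8, 0.2, -1.2]
gripper_width: 1.0
gripper_force: 0.0
```

>>> {"fn": "servo_tool", "kwargs": {"slide": [[-0.028,0.013,0],[-0.056,0.026,0],[-0.083,0.038,0],[-0.1,0.046,0],[-0.111,0.051,0]], "spin": [-3,-6,-8,-10,-11], "grip": [0,0,0,0,0]}}

```text
time_s: 13.35
tcp_pos: [0.6003, 0.3546, 0.1997]
ee_rot: [[-0.741, -0.672, -0.0], [-0.672, 0.741, -0.0], [0.001, 0.0, -1.0]]
wrist_force: [0.3, 0.3, 0.3]
gripper_width: 0.996
gripper_force: 0.0
```

>>> {"fn": "servo_tool", "kwargs": {"slide": [[0,0,0],[0,0,0],[0,0,0],[0,0,0],[0,0,0]], "spin": [0,0,0,0,0], "grip": [0,0,0,0,0]}}

```text
time_s: 13.77
tcp_pos: [0.5992, 0.3521, 0.2015]
ee_rot: [[-0.743, -0.67, 0.0], [-0.67, 0.743, 0.0], [-0.0, 0.0, -1.0]]
wrist_force: [-0.3, -0.3, 0.4]
gripper_width: 1.001
gripper_force: 0.0
```

```bash
cat >> h.py <<'E'
def layers(X,c,L,r=.1):
    z=np.where(np.hypot(X[...,0]-c[0],X[...,1]-c[1])<r,X[...,2],0)
    for a,b in L:
        m=cv2.morphologyEx(((z>a)&(z<b)).astype(np.uint8),cv2.MORPH_OPEN,np.ones((3,3))); n,l,st,_=cv2.connectedComponentsWithStats(m)
        for i in range(1,n):
            if st[i,4]>40: print(' ',a,st[i,4],*rect(X[l==i]),'z',np.median(z[l==i]).round(4))
E
python3 - <<'E'
from h import *
p,R,s=pose(); print(p,yaw(R))
w=wrist('w5'); X=cloud(w); np.savez('w5.npz',X=X)
layers(X,(.6,.352),[(.034,.040),(.0285,.0335),(.0225,.0275),(.0285,.04)])
cv2.imwrite('pics/w5c.png',w['pixels'][120:400,150:450])
E
```

```text
[0.5991783  0.35210833 0.20151681] 132.03877126700644
  0.034 2078 [601.6 353.7] [59.6 39.8] 41.6 z 0.0367
  0.0285 403 [578.7 325.6] [12.6 34.5] 42.3 z 0.0307
  0.0285 163 [628. 377.] [ 6.6 34.6] 43.3 z 0.0307
  0.0225 1157 [565.8 386.6] [25.2 56. ] 46.0 z 0.0257
  0.0225 1053 [634.8 320.1] [25.3 52.3] 45.6 z 0.0257
  0.0285 2676 [600.1 352.7] [80.  42.5] 45.5 z 0.0364
```

View pics/w5c.png

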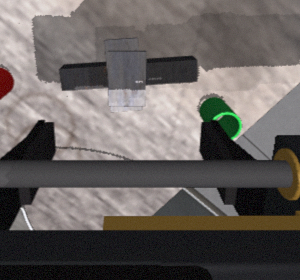

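Crop: plates at (127,75) lying across the black tube. The short coupon is at (601.6, 353.7) mm, length along 41.6°. It sits about 3 mm off the long one, so the fingertips must stay above z = 30 mm. Descend to tips at about 31.5 mm.

>>> {"fn": "servo_tool", "kwargs": {"slide": [[-0.001,0,0.025],[-0.002,0,0.055],[-0.003,0,0.085],[-0.003,0,0.108],[-0.003,0,0.12]], "spin": [0,0,0,0,0], "grip": [0.2,0.2,0.2,0.2,0.2]}}

```text
time_s: 14.23
tcp_pos: [0.6001, 0.3533, 0.0777]
ee_rot: [[-0.743, -0.669, -0.004], [-0.669, 0.743, -0.003], [0.005, 0.001, -1.0]]
wrist_force: [-0.3, -1.0, -0.9]
gripper_width: 0.812
gripper_force: 0.0
```

>>> {"fn": "servo_tool", "kwargs": {"slide": [[0,0,0.008],[0,0,0.015],[0,0,0.02],[0,0,0.023],[0,0,0.0245]], "spin": [0,0,0,0,0], "grip": [0.2,0.2,0.2,0.2,0.2]}}

```text
time_s: 14.65
tcp_pos: [0.6021, 0.3551, 0.0573]
ee_rot: [[-0.742, -0.67, 0.001], [-0.67, 0.742, 0.001], [-0.002, -0.0, -1.0]]
wrist_force: [-0.8, 0.0, 0.2]
gripper_width: 0.801
gripper_force: 0.0
```

>>> {"fn": "servo_tool", "kwargs": {"slide": [[0,0,0],[0,0,0],[0,0,0],[0,0,0],[0,0,0]], "spin": [0,0,0,0,0], "grip": [0.2,0.3,0.4,0.45,0.5]}}

```text
time_s: 15.07
tcp_pos: [0.6018, 0.3549, 0.0569]
ee_rot: [[-0.742, -0.67, 0.0], [-0.67, 0.742, 0.0], [-0.001, -0.0, -1.0]]
wrist_force: [0.0, -0.4, -0.9]
gripper_width: 0.585
gripper_force: 0.0
```

>>> {"fn": "servo_tool", "kwargs": {"slide": [[0,0,0],[0,0,0],[0,0,0],[0,0,0],[0,0,0]], "spin": [0,0,0,0,0], "grip": [0.55,0.6,0.7,0.9,1]}}

```text
time_s: 15.48
tcp_pos: [0.6018, 0.3548, 0.0567]
ee_rot: [[-0.742, -0.67, 0.0], [-0.67, 0.742, 0.0], [-0.0, -0.0, -1.0]]
wrist_force: [-0.0, -0.4, 0.9]
gripper_width: 0.454
gripper_force: 30.0
```

>>> {"fn": "servo_tool", "kwargs": {"slide": [[0,0,-0.003],[0,0,-0.01],[0,0,-0.025],[0,0,-0.045],[0,0,-0.06]], "spin": [0,0,0,0,0], "grip": [1,1,1,1,1]}}

```text
time_s: 15.9
tcp_pos: [0.6019, 0.3549, 0.1181]
ee_rot: [[-0.742, -0.67, 0.001], [-0.67, 0.742, 0.0], [-0.001, -0.0, -1.0]]
wrist_force: [0.5, -0.2, -0.2]
gripper_width: 0.458
gripper_force: 30.0
```

>>> {"fn": "servo_tool", "kwargs": {"slide": [[0,0,-0.01],[0,0,-0.02],[0,0,-0.032],[0,0,-0.04],[0,0,-0.043]], "spin": [0,0,0,0,0], "grip": [1,1,1,1,1]}}

```text
time_s: 16.32
tcp_pos: [0.6022, 0.3551, 0.1612]
ee_rot: [[-0.742, -0.67, 0.002], [-0.67, 0.742, 0.001], [-0.002, -0.0, -1.0]]
wrist_force: [0.4, 0.4, -0.3]
gripper_width: 0.453
gripper_force: 30.0
```

```bash
python3 - <<'E'
from h import *
w=wrist('w6'); X=cloud(w); p,R,s=pose(); print(p,yaw(R),s['gripper_width'],s['wrist_force'])
layers(X,(.6,.352),[(.0285,.0335),(.0225,.0275)])
# held plate in tool frame
T=(X-p)@R; m=(T[...,2]>.012)&(T[...,2]<.04)&(abs(T[...,0])<.045)&(abs(T[...,1])<.03); Q=T[m]; print(m.sum(),rect(Q),np.percentile(Q[:,2],[2,10,50,90,98]).round(4))
Q2=Q[abs(Q[:,1])<.015]; 
for a in np.arange(-.04,.04,.01):
    q=Q2[(Q2[:,0]>a)&(Q2[:,0]<a+.01)]; print(round(a,2),len(q),np.median(q[:,2]).round(4) if len(q) else '')
plan([((.6018,.1563+.1,.16),160,1),((.6473,.1563,.16),193.9,1),((.6473,.1563,.065),193.9,1)],((.6018,.3548,.16),131.9))
E
```

```text
[0.60217354 0.35511382 0.16111873] 132.08030280383966 0.4542924904163325 [ 0.65989494 -0.09242417 -0.24973973]
  0.0285 1783 [590.5 337.5] [44.9 35. ] 46.0 z 0.0307
  0.0225 1556 [567.8 384.7] [25.3 62.7] 46.3 z 0.0257
  0.0225 1248 [634.8 320.1] [25.4 52. ] 46.2 z 0.0256
5369 (array([8.5, 0.2]), array([57.2, 44.8]), 89.0) [0.0149 0.0189 0.0199 0.0208 0.0231]
-0.04 0 
-0.03 0 
-0.02 253 0.02
-0.01 769 0.0199
0.0 809 0.0199
0.01 840 0.0199
0.02 908 0.0199
0.03 194 0.0221
  call slide [0.0658, -0.0733, 0.0] spin -28.1 grip 1 -> [0.602, 0.256, 0.16] 160.0
  call slide [0.0784, -0.077, 0.0] spin -33.9 grip 1 -> [0.647, 0.156, 0.16] 193.9
  call slide [0.0, 0.0, 0.095] spin -0.0 grip 1 -> [0.647, 0.156, 0.065] 193.9
```

View pics/w6.png

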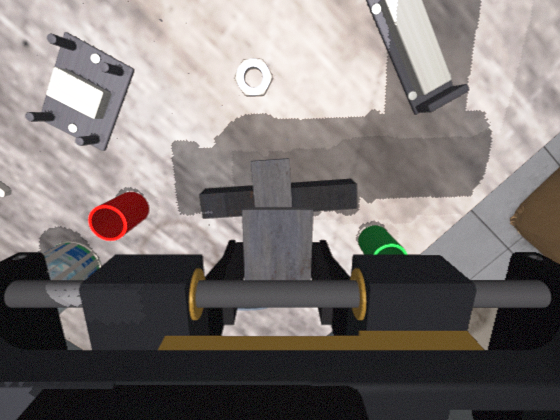

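Wrist picture 6 shows the short coupon held flat at (278,245) and the long coupon still lying on the tube at (270,185). I'll check that the spray can is clear of the gripper body before placing.

```bash
python3 - <<'E'
from h import *
X=cloud(dict(np.load('top0.npz'))); z=X[...,2]
for lo in (.06,.1,.15):
    m=(z>lo)&(z<.3)&(X[...,0]>.66)&(X[...,0]<.9)&(X[...,1]>-.1)&(X[...,1]<.45); Q=X[m]
    print(lo,m.sum(),Q.min(0).round(3),Q.max(0).round(3), rect(Q) if len(Q) else '')
plan([((.610,.256,.16),163,1),((.647,.1573,.16),193.9,1),((.647,.1573,.07),193.9,1)],((.6018,.3548,.16),131.9))
E
```

```text
0.06 416 [0.78  0.213 0.06 ] [0.805 0.27  0.194] (array([792.5, 241.5]), array([24.9, 56.1]), 0.1)
0.1 288 [0.78  0.213 0.1  ] [0.804 0.269 0.194] (array([791.4, 240.4]), array([22.7, 55.2]), 3.0)
0.15 115 [0.78  0.217 0.15 ] [0.794 0.264 0.194] (array([786.9, 240.8]), array([13.8, 46.9]), 1.1)
  call slide [0.0599, -0.079, 0.0] spin -31.1 grip 1 -> [0.61, 0.256, 0.16] 163.0
  call slide [0.0836, -0.0642, 0.0] spin -30.9 grip 1 -> [0.647, 0.157, 0.16] 193.9
  call slide [0.0, 0.0, 0.09] spin -0.0 grip 1 -> [0.647, 0.157, 0.07] 193.9
```

>>> {"fn": "servo_tool", "kwargs": {"slide": [[0.01,-0.013,0],[0.022,-0.029,0],[0.035,-0.046,0],[0.048,-0.063,0],[0.06,-0.079,0]], "spin": [-6,-12,-18.5,-25,-31], "grip": [1,1,1,1,1]}}

```text
time_s: 16.78
tcp_pos: [0.6096, 0.2547, 0.1586]
ee_rot: [[-0.286, -0.958, -0.002], [-0.958, 0.286, -0.001], [0.001, 0.001, -1.0]]
wrist_force: [-0.1, 0.4, -0.1]
gripper_width: 0.45
gripper_force: 30.0
```

>>> {"fn": "servo_tool", "kwargs": {"slide": [[0.018,-0.014,0],[0.037,-0.028,0],[0.055,-0.043,0],[0.072,-0.055,0],[0.084,-0.064,0]], "spin": [-6.5,-13,-19.5,-26,-31], "grip": [1,1,1,1,1]}}

```text
time_s: 17.2
tcp_pos: [0.6468, 0.155, 0.1586]
ee_rot: [[0.247, -0.969, -0.002], [-0.969, -0.247, -0.001], [0.0, 0.002, -1.0]]
wrist_force: [0.6, 1.0, -2.3]
gripper_width: 0.453
gripper_force: 30.0
```

>>> {"fn": "servo_tool", "kwargs": {"slide": [[0,0,0.01],[0,0,0.03],[0,0,0.055],[0,0,0.075],[0,0,0.084]], "spin": [0,0,0,0,0], "grip": [1,1,1,1,1]}}

```text
time_s: 17.62
tcp_pos: [0.6442, 0.1565, 0.071]
ee_rot: [[0.241, -0.97, -0.007], [-0.97, -0.241, -0.002], [0.001, 0.007, -1.0]]
wrist_force: [-0.3, 0.2, -1.6]
gripper_width: 0.451
gripper_force: 30.0
```

>>> {"fn": "servo_tool", "kwargs": {"slide": [[0,0,0.001],[0,0,0.001],[0,0,0.001],[0,0,0.001],[0,0,0.001]], "spin": [0,0,0,0,0], "grip": [1,1,1,1,1]}}

```text
time_s: 18.03
tcp_pos: [0.6476, 0.1574, 0.076]
ee_rot: [[0.243, -0.97, 0.002], [-0.97, -0.243, 0.001], [-0.001, -0.003, -1.0]]
wrist_force: [-0.5, 0.9, -1.3]
gripper_width: 0.45
gripper_force: 30.0
```

```bash
python3 - <<'E'
from h import *
p,R,s=pose(); w=wrist('w7'); X=cloud(w); print(p,yaw(R),s['gripper_width'],s['wrist_force'])
z=X[...,2]; print('pins/plate'); blobs(X,(z>.026)&(z<.034),(.6472,.1564),r=.06); blobs(X,(z>.037)&(z<.06),(.6472,.1564),r=.04)
T=(X-p)@R; m=(T[...,2]>.015)&(T[...,2]<.025)&(abs(T[...,0])<.045)&(abs(T[...,1])<.0185); print(rect(T[m]),np.median(T[m][:,2]))
E
```

```text
[0.64755645 0.15739183 0.07602106] -165.92358467753348 0.4497286154309473 [-0.51502799  0.88481432 -1.32485257]
pins/plate
    136 [685.7 142.5] [7.2 7.5] 57.8 z [0.0272 0.0314 0.0325]
    137 [620.1 126.2] [7.9 7.1] 16.0 z [0.0276 0.0313 0.0326]
    5160 [649.8 148.9] [57.3 44.5] 14.2 z [0.0548 0.0561 0.0572]
(array([8.8, 0. ]), array([44.5, 37. ]), 0.0) 0.019948495233967287
```

View pics/w7.png

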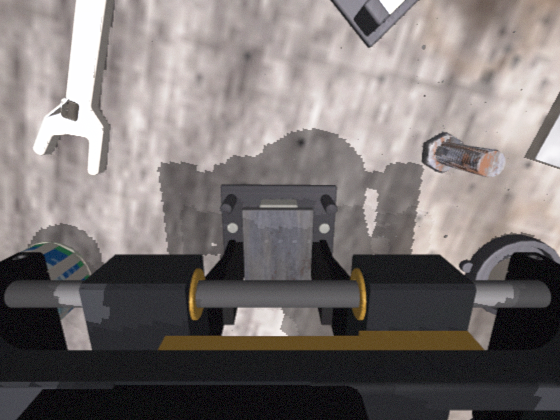

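The picture shows the plate at (278,240) centred between the pins at (231,205) and (326,205). Lower about 30 mm and release.

>>> {"fn": "servo_tool", "kwargs": {"slide": [[0,0,0.007],[0,0,0.014],[0,0,0.02],[0,0,0.025],[0,0,0.028]], "spin": [0,0,0,0,0], "grip": [1,1,1,1,1]}}

```text
time_s: 18.5
tcp_pos: [0.6463, 0.1567, 0.0465]
ee_rot: [[0.244, -0.97, -0.002], [-0.97, -0.244, -0.002], [0.001, 0.003, -1.0]]
wrist_force: [-7.2, 0.8, 17.1]
gripper_width: 0.453
gripper_force: 30.0
```

>>> {"fn": "servo_tool", "kwargs": {"slide": [[0,0,0.0005],[0,0,0.001],[0,0,0.001],[0,0,0.0015],[0,0,0.0015]], "spin": [0,0,0,0,0], "grip": [1,1,1,1,1]}}

```text
time_s: 18.92
tcp_pos: [0.6463, 0.1567, 0.0466]
ee_rot: [[0.244, -0.97, -0.001], [-0.97, -0.244, -0.001], [0.001, 0.001, -1.0]]
wrist_force: [-4.1, -0.7, 8.8]
gripper_width: 0.449
gripper_force: 30.0
```

Contact is at the expected height. Release and back off.

>>> {"fn": "servo_tool", "kwargs": {"slide": [[0,0,0],[0,0,0],[0,0,0],[0,0,0],[0,0,0]], "spin": [0,0,0,0,0], "grip": [0.5,0.4,0.35,0.35,0.35]}}

```text
time_s: 19.33
tcp_pos: [0.6469, 0.1569, 0.0447]
ee_rot: [[0.243, -0.97, -0.0], [-0.97, -0.243, -0.0], [0.0, 0.0, -1.0]]
wrist_force: [0.5, -0.4, 1.5]
gripper_width: 0.634
gripper_force: 0.0
```

>>> {"fn": "servo_tool", "kwargs": {"slide": [[0,0,-0.01],[0,0,-0.03],[0,0,-0.06],[0,0,-0.09],[0,0,-0.12]], "spin": [0,0,0,0,0], "grip": [0.35,0.35,0.2,0,0]}}

```text
time_s: 19.75
tcp_pos: [0.6468, 0.1568, 0.1669]
ee_rot: [[0.243, -0.97, 0.0], [-0.97, -0.243, -0.0], [0.0, -0.0, -1.0]]
wrist_force: [-0.0, 0.5, -0.4]
gripper_width: 0.795
gripper_force: 0.0
```

>>> {"fn": "servo_tool", "kwargs": {"slide": [[0,0,-0.02],[0,0,-0.03],[0,0,-0.04],[0,0,-0.04],[0,0,-0.04]], "spin": [0,0,0,0,0], "grip": [0,0,0,0,0]}}

```text
time_s: 20.17
tcp_pos: [0.6464, 0.1569, 0.2042]
ee_rot: [[0.243, -0.97, -0.001], [-0.97, -0.243, -0.0], [-0.0, 0.001, -1.0]]
wrist_force: [0.4, 0.1, -0.7]
gripper_width: 0.993
gripper_force: 0.0
```

```bash
python3 - <<'E'
from h import *
p,R,s=pose(); w=wrist('w8'); X=cloud(w); print(p,yaw(R),s['gripper_width'])
layers(X,(.6472,.1564),[(.023,.0285),(.029,.034)],r=.06); z=X[...,2]; blobs(X,(z>.029)&(z<.034),(.6472,.1564),r=.06,amin=10)
plan([((.60,.352,.18),136,0)],((.647,.1573,.205),193.9))
E
```

```text
[0.64640745 0.15688819 0.20423733] -165.94243684925667 0.9931022049490157
  0.023 1947 [646.2 155.7] [40.1 59.5] 14.2 z 0.0268
  0.029 44 [685.5 142.7] [7.2 6.8] 57.9 z 0.0317
  0.029 43 [619.6 126.1] [6.5 6.3] 20.4 z 0.0316
  0.029 41 [609.4 169.2] [6.7 7. ] 18.5 z 0.0316
    44 [685.5 142.7] [7.2 6.8] 57.9 z [0.0296 0.0317 0.0327]
    46 [619.4 126.4] [6.7 8. ] 63.7 z [0.0296 0.0316 0.0323]
    39 [674.5 185.3] [6.8 6.7] 24.4 z [0.0299 0.0314 0.0327]
    41 [609.4 169.2] [6.7 7. ] 18.5 z [0.0301 0.0316 0.0325]
  call slide [-0.1001, -0.0006, 0.0125] spin 29.0 grip 0 -> [0.624, 0.255, 0.192] 164.9
  call slide [-0.0879, 0.048, 0.0125] spin 28.9 grip 0 -> [0.6, 0.352, 0.18] 136.0
```

The short coupon sits within about 1 mm and 0.3°. Now the long coupon.

>>> {"fn": "servo_tool", "kwargs": {"slide": [[-0.02,0,0.002],[-0.04,0,0.005],[-0.06,0,0.007],[-0.08,0,0.01],[-0.1,-0.001,0.012]], "spin": [6,12,18,24,29], "grip": [0,0,0,0,0]}}

```text
time_s: 20.63
tcp_pos: [0.6223, 0.2545, 0.1904]
ee_rot: [[-0.263, -0.965, -0.004], [-0.965, 0.263, -0.002], [0.003, 0.003, -1.0]]
wrist_force: [0.1, 0.4, 0.9]
gripper_width: 1.001
gripper_force: 0.0
```

>>> {"fn": "servo_tool", "kwargs": {"slide": [[-0.02,0.011,0.003],[-0.04,0.022,0.006],[-0.06,0.033,0.009],[-0.08,0.043,0.012],[-0.088,0.048,0.013]], "spin": [6,12,18,24,29], "grip": [0,0,0,0,0]}}

```text
time_s: 21.05
tcp_pos: [0.5983, 0.3536, 0.1768]
ee_rot: [[-0.696, -0.718, -0.004], [-0.718, 0.696, -0.002], [0.004, 0.001, -1.0]]
wrist_force: [-0.2, -1.0, 0.0]
gripper_width: 1.001
gripper_force: 0.0
```

>>> {"fn": "servo_tool", "kwargs": {"slide": [[0,0,0],[0,0,0],[0,0,0],[0,0,0],[0,0,0]], "spin": [0,0,0,0,0], "grip": [0.3,0.3,0.3,0.3,0.3]}}

```text
time_s: 21.47
tcp_pos: [0.6001, 0.3506, 0.1801]
ee_rot: [[-0.694, -0.72, -0.0], [-0.72, 0.694, -0.0], [0.0, -0.0, -1.0]]
wrist_force: [0.2, -0.6, -0.6]
gripper_width: 0.738
gripper_force: 0.0
```

```bash
python3 - <<'E'
from h import *
p,R,s=pose(); w=wrist('w9'); X=cloud(w); print(p,yaw(R),s['gripper_width'])
layers(X,(.6,.352),[(.0275,.0335),(.0215,.0275)],r=.1)
print('want long centre; then:'); plan([((.6020,.3506,.0525),136,.3)])
E
```

```text
[0.60012683 0.35058976 0.18009116] 136.04798458150606 0.7376448442486017
  0.0275 2665 [602.5 350.3] [79.8 35.2] 46.3 z 0.0307
  0.0215 1196 [634.7 319.9] [24.8 51.7] 46.2 z 0.0257
  0.0215 1448 [567.7 384.5] [24.9 61.9] 46.0 z 0.0257
want long centre; then:
  call slide [-0.0012, -0.0014, 0.1277] spin 0.0 grip 0.3 -> [0.602, 0.351, 0.052] 136.0
```

>>> {"fn": "servo_tool", "kwargs": {"slide": [[-0.001,-0.001,0.025],[-0.0015,-0.002,0.055],[-0.0015,-0.002,0.08],[-0.0015,-0.002,0.097],[-0.0015,-0.002,0.105]], "spin": [-0.3,-0.3,-0.3,-0.3,-0.3], "grip": [0.3,0.3,0.3,0.3,0.3]}}

```text
time_s: 21.93
tcp_pos: [0.6012, 0.3497, 0.0719]
ee_rot: [[-0.691, -0.723, -0.004], [-0.723, 0.691, -0.003], [0.005, 0.001, -1.0]]
wrist_force: [-0.2, -0.4, -0.6]
gripper_width: 0.699
gripper_force: 0.0
```

>>> {"fn": "servo_tool", "kwargs": {"slide": [[0,0,0.006],[0,0,0.013],[0,0,0.018],[0,0,0.022],[0,0,0.0238]], "spin": [0,0,0,0,0], "grip": [0.3,0.3,0.3,0.3,0.3]}}

```text
time_s: 22.35
tcp_pos: [0.6024, 0.3514, 0.0514]
ee_rot: [[-0.69, -0.724, 0.0], [-0.724, 0.69, 0.0], [-0.001, -0.0, -1.0]]
wrist_force: [-0.2, -0.0, 0.7]
gripper_width: 0.698
gripper_force: 0.0
```

>>> {"fn": "servo_tool", "kwargs": {"slide": [[0,0,0],[0,0,0],[0,0,0],[0,0,0],[0,0,0]], "spin": [0,0,0,0,0], "grip": [0.35,0.4,0.45,0.5,0.55]}}

```text
time_s: 22.77
tcp_pos: [0.6024, 0.3514, 0.0516]
ee_rot: [[-0.69, -0.724, 0.0], [-0.724, 0.69, 0.0], [-0.001, -0.0, -1.0]]
wrist_force: [0.6, 0.6, -0.4]
gripper_width: 0.497
gripper_force: 0.0
```

>>> {"fn": "servo_tool", "kwargs": {"slide": [[0,0,0],[0,0,0],[0,0,0],[0,0,0],[0,0,0]], "spin": [0,0,0,0,0], "grip": [0.6,0.7,0.8,1,1]}}

```text
time_s: 23.18
tcp_pos: [0.6024, 0.3513, 0.0514]
ee_rot: [[-0.69, -0.724, 0.0], [-0.724, 0.69, 0.0], [-0.0, -0.0, -1.0]]
wrist_force: [0.1, 0.6, 0.4]
gripper_width: 0.393
gripper_force: 30.0
```

>>> {"fn": "servo_tool", "kwargs": {"slide": [[0,0,-0.003],[0,0,-0.01],[0,0,-0.025],[0,0,-0.045],[0,0,-0.06]], "spin": [0,0,0,0,0], "grip": [1,1,1,1,1]}}

```text
time_s: 23.6
tcp_pos: [0.6025, 0.3514, 0.1128]
ee_rot: [[-0.69, -0.724, 0.001], [-0.724, 0.69, 0.0], [-0.001, -0.0, -1.0]]
wrist_force: [0.3, 0.3, -0.2]
gripper_width: 0.392
gripper_force: 30.0
```

>>> {"fn": "servo_tool", "kwargs": {"slide": [[0,0,-0.01],[0,0,-0.02],[0,0,-0.03],[0,0,-0.038],[0,0,-0.04]], "spin": [0,0,0,0,0], "grip": [1,1,1,1,1]}}

```text
time_s: 24.02
tcp_pos: [0.6028, 0.3516, 0.1529]
ee_rot: [[-0.69, -0.724, 0.002], [-0.724, 0.69, 0.001], [-0.002, -0.001, -1.0]]
wrist_force: [-0.2, 0.4, -0.5]
gripper_width: 0.396
gripper_force: 30.0
```

```bash
python3 - <<'E'
from h import *
p,R,s=pose(); w=wrist('w10'); X=cloud(w); print(p,yaw(R),s['gripper_width'],s['wrist_force'])
layers(X,(.6,.352),[(.0215,.0275)],r=.1)
T=(X-p)@R; m=(T[...,2]>.015)&(T[...,2]<.035)&(abs(T[...,0])<.05)&(abs(T[...,1])<.016); Q=T[m]; print(rect(Q),np.median(Q[:,2]))
for a in np.arange(-.04,.04,.01):
    q=Q[(Q[:,0]>a)&(Q[:,0]<a+.01)]; print(round(a,2),len(q),np.median(q[:,2]).round(4) if len(q) else '',end=' ; ')
plan([((.4177,.3484,.152),162,1),((.4177,.3484,.07),162,1)],((.6024,.3513,.152),136.3))
E
```

```text
[0.60280882 0.35158816 0.15291072] 136.38155819657482 0.3961951763096159 [-0.19236461  0.37306318 -0.51725496]
  0.0215 1210 [638.5 316.6] [25.4 42. ] 45.7 z 0.0256
  0.0215 1378 [563.1 388.6] [24.9 49.7] 46.6 z 0.0257
(array([ 0.5, -0. ]), array([32. , 80.8]), 90.0) 0.020734932097382315
-0.04 412 0.0208 ; -0.03 0  ; -0.02 304 0.0207 ; -0.01 821 0.0207 ; 0.0 860 0.0207 ; 0.01 897 0.0207 ; 0.02 953 0.0207 ; 0.03 999 0.0207 ;   call slide [0.1297, 0.1315, 0.0] spin -25.7 grip 1 -> [0.418, 0.348, 0.152] 162.0
  call slide [0.0, 0.0, 0.082] spin -0.0 grip 1 -> [0.418, 0.348, 0.07] 162.0
```

The plate is held flat and centred. Carry it to the rib.

>>> {"fn": "servo_tool", "kwargs": {"slide": [[0.018,0.018,0],[0.04,0.041,0],[0.064,0.065,0],[0.086,0.088,0],[0.104,0.106,0]], "spin": [-4,-9,-14,-18,-22], "grip": [1,1,1,1,1]}}

```text
time_s: 24.48
tcp_pos: [0.4513, 0.3483, 0.1503]
ee_rot: [[-0.365, -0.931, -0.002], [-0.931, 0.365, -0.002], [0.002, 0.001, -1.0]]
wrist_force: [0.1, 0.3, -0.4]
gripper_width: 0.393
gripper_force: 30.0
```

```bash
python3 - <<'E'
from h import *
p,R,s=pose();print(p,yaw(R),s['gripper_width']); plan([((.4177,.3484,.10),162,1)])
E
```

```text
[0.45133922 0.34829077 0.15034348] 158.56720420188475 0.3932370810687153
  call slide [0.0122, 0.0314, 0.0503] spin -3.4 grip 1 -> [0.418, 0.348, 0.1] 162.0
```

>>> {"fn": "servo_tool", "kwargs": {"slide": [[0.004,0.009,0.005],[0.008,0.018,0.02],[0.011,0.027,0.035],[0.013,0.032,0.05],[0.014,0.0335,0.06]], "spin": [-1,-2,-3,-3.7,-3.7], "grip": [1,1,1,1,1]}}

```text
time_s: 24.9
tcp_pos: [0.4158, 0.3475, 0.0895]
ee_rot: [[-0.307, -0.952, -0.002], [-0.952, 0.307, -0.002], [0.003, 0.001, -1.0]]
wrist_force: [-0.7, -0.1, -1.6]
gripper_width: 0.393
gripper_force: 30.0
```

>>> {"fn": "servo_tool", "kwargs": {"slide": [[0,0,0.008],[0,0,0.015],[0,0,0.018],[0,0,0.018],[0,0,0.018]], "spin": [0,0,0,0,0], "grip": [1,1,1,1,1]}}

```text
time_s: 25.32
tcp_pos: [0.4179, 0.3486, 0.0734]
ee_rot: [[-0.308, -0.951, 0.0], [-0.951, 0.308, 0.0], [-0.0, -0.0, -1.0]]
wrist_force: [0.6, 0.3, -1.5]
gripper_width: 0.398
gripper_force: 30.0
```

```bash
python3 - <<'E'
from h import *
p,R,s=pose(); w=wrist('w11'); X=cloud(w); print(p,yaw(R),s['gripper_width'],s['wrist_force']); z=X[...,2]
print('stops'); blobs(X,(z>.0275)&(z<.034),(.4177,.3484),r=.075); print('base/rib'); blobs(X,(z>.0175)&(z<.024),(.4177,.3484),r=.075)
print('plate'); blobs(X,(z>.042)&(z<.056),(.4177,.3484),r=.05)
T=(X-p)@R; m=(T[...,2]>.018)&(T[...,2]<.024)&(abs(T[...,0])<.05)&(abs(T[...,1])<.016); print(rect(T[m]))
E
```

```text
[0.41788774 0.348646   0.07336174] 162.06018660601237 0.39777611626512643 [ 0.5633221   0.25198679 -1.51441634]
stops
    673 [401.  297.4] [ 7.3 35.5] 72.2 z [0.029  0.0306 0.0317]
base/rib
    56 [400.  294.2] [ 0.5 34.6] 72.2 z [0.0196 0.0215 0.0224]
    592 [405.9 311.7] [ 9.4 25.8] 72.0 z [0.0189 0.0205 0.0218]
plate
    5600 [413.8 335.7] [54.9 51.7] 72.2 z [0.0515 0.0527 0.0537]
    447 [429.1 382.8] [ 7.  34.4] 73.3 z [0.0518 0.0526 0.0536]
(array([ 0.7, -0. ]), array([80.8, 32. ]), 0.0)
```

View pics/w11.png

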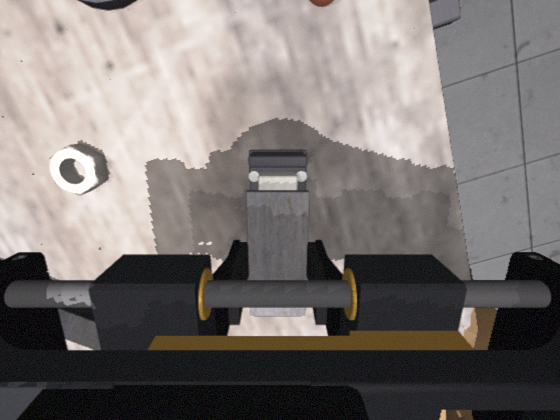

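The picture shows the plate at (278,250) in line with the rib and clear of the stop at (278,160). Lower it.

>>> {"fn": "servo_tool", "kwargs": {"slide": [[0,0,0.007],[0,0,0.014],[0,0,0.02],[0,0,0.024],[0,0,0.026]], "spin": [0,0,0,0,0], "grip": [1,1,1,1,1]}}

```text
time_s: 25.78
tcp_pos: [0.4171, 0.3479, 0.0463]
ee_rot: [[-0.308, -0.951, -0.001], [-0.951, 0.308, -0.002], [0.002, 0.001, -1.0]]
wrist_force: [-4.1, -1.4, 11.8]
gripper_width: 0.396
gripper_force: 30.0
```

>>> {"fn": "servo_tool", "kwargs": {"slide": [[0,0,0.0005],[0,0,0.001],[0,0,0.0015],[0,0,0.0015],[0,0,0.0015]], "spin": [0,0,0,0,0], "grip": [1,1,1,1,1]}}

```text
time_s: 26.2
tcp_pos: [0.4174, 0.3483, 0.0463]
ee_rot: [[-0.308, -0.951, 0.0], [-0.951, 0.308, -0.0], [0.0, -0.0, -1.0]]
wrist_force: [-1.6, -0.9, 3.6]
gripper_width: 0.393
gripper_force: 30.0
```

>>> {"fn": "servo_tool", "kwargs": {"slide": [[0,0,0],[0,0,0],[0,0,0],[0,0,0],[0,0,0]], "spin": [0,0,0,0,0], "grip": [0.55,0.45,0.4,0.35,0.35]}}

```text
time_s: 26.62
tcp_pos: [0.4176, 0.3486, 0.0456]
ee_rot: [[-0.308, -0.951, 0.0], [-0.951, 0.308, 0.0], [-0.0, -0.0, -1.0]]
wrist_force: [1.2, -0.2, -0.2]
gripper_width: 0.619
gripper_force: 0.0
```

>>> {"fn": "servo_tool", "kwargs": {"slide": [[0,0,-0.01],[0,0,-0.03],[0,0,-0.06],[0,0,-0.1],[0,0,-0.13]], "spin": [0,0,0,0,0], "grip": [0.35,0.35,0.2,0,0]}}

```text
time_s: 27.03
tcp_pos: [0.418, 0.3488, 0.1791]
ee_rot: [[-0.307, -0.952, 0.002], [-0.952, 0.307, 0.002], [-0.002, -0.001, -1.0]]
wrist_force: [0.3, -0.0, -0.7]
gripper_width: 0.798
gripper_force: 0.0
```

>>> {"fn": "servo_tool", "kwargs": {"slide": [[0,0,-0.02],[0,0,-0.03],[0,0,-0.03],[0,0,-0.03],[0,0,-0.03]], "spin": [0,0,0,0,0], "grip": [0,0,0,0,0]}}

```text
time_s: 27.45
tcp_pos: [0.4167, 0.3477, 0.204]
ee_rot: [[-0.308, -0.951, -0.002], [-0.951, 0.308, -0.003], [0.003, 0.002, -1.0]]
wrist_force: [-0.2, 0.2, -0.2]
gripper_width: 0.994
gripper_force: 0.0
```

```bash
python3 - <<'E'
from h import *
p,R,s=pose(); w=wrist('w12'); X=cloud(w); print(p,yaw(R),s['gripper_width'],np.round(s['joints'],1)); z=X[...,2]
layers(X,(.4177,.3484),[(.0225,.0285),(.029,.034)],r=.075)
plan([((.5994,.3539,.19),226.2,0)],((.4177,.3484,.205),162))
E
```

```text
[0.41672925 0.34765038 0.20396822] 162.04759415127864 0.9941992332783133 [ 56.9  16.3 -14.7  -0.  -59.2 -74.9]
  0.0225 2277 [417.  347.9] [80.7 34.9] 71.5 z 0.0258
  0.029 228 [400.9 297.2] [ 6.2 34.1] 72.1 z 0.0306
  0.029 167 [434.  398.7] [ 6.9 35.3] 74.3 z 0.0307
  call slide [-0.0307, -0.0856, 0.0075] spin -32.1 grip 0 -> [0.509, 0.351, 0.198] 194.1
  call slide [0.0195, -0.0888, 0.0075] spin -32.1 grip 0 -> [0.599, 0.354, 0.19] 226.2
```

The long coupon lies centred on the rib to within 1 mm. Now the tube.

>>> {"fn": "servo_tool", "kwargs": {"slide": [[-0.006,-0.017,0.002],[-0.012,-0.034,0.003],[-0.018,-0.051,0.005],[-0.025,-0.068,0.006],[-0.031,-0.086,0.008]], "spin": [-6,-12,-19,-26,-32], "grip": [0,0,0,0,0]}}

```text
time_s: 27.92
tcp_pos: [0.5092, 0.3512, 0.1957]
ee_rot: [[0.249, -0.969, -0.002], [-0.969, -0.249, -0.003], [0.002, 0.003, -1.0]]
wrist_force: [-0.6, 1.1, -0.7]
gripper_width: 1.002
gripper_force: 0.0
```

>>> {"fn": "servo_tool", "kwargs": {"slide": [[0.004,-0.02,0.002],[0.008,-0.04,0.004],[0.013,-0.06,0.006],[0.017,-0.079,0.007],[0.0195,-0.089,0.0075]], "spin": [-6.5,-13,-20,-27,-32], "grip": [0,0,0,0,0]}}

```text
time_s: 28.33
tcp_pos: [0.6012, 0.3535, 0.187]
ee_rot: [[0.723, -0.691, -0.003], [-0.691, -0.723, -0.003], [-0.0, 0.004, -1.0]]
wrist_force: [-0.1, 0.1, 0.1]
gripper_width: 0.998
gripper_force: 0.0
```

>>> {"fn": "servo_tool", "kwargs": {"slide": [[0,0,0],[0,0,0],[0,0,0],[0,0,0],[0,0,0]], "spin": [0,0,0,0,0], "grip": [0,0,0,0,0]}}

```text
time_s: 28.75
tcp_pos: [0.5992, 0.3544, 0.1905]
ee_rot: [[0.72, -0.694, -0.0], [-0.694, -0.72, -0.0], [-0.0, 0.0, -1.0]]
wrist_force: [0.2, 0.1, -0.4]
gripper_width: 1.001
gripper_force: 0.0
```

```bash
python3 - <<'E'
from h import *
p,R,s=pose(); w=wrist('w13'); X=cloud(w); print(p,yaw(R)%360,s['gripper_width'],np.round(s['joints'],1))
layers(X,(.6,.352),[(.0215,.0275)],r=.1)
E
```

```text
[0.59919211 0.3543915  0.19049956] 226.06867474143561 1.0008025024625238 [ 43.9  31.2   7.1  -0.  -65.9   2.2]
  0.0215 3222 [599.5 353.7] [ 25.  149.3] 46.1 z 0.0258
```

>>> {"fn": "servo_tool", "kwargs": {"slide": [[0.0005,0,0.03],[0.0005,0,0.065],[0.0005,0,0.1],[0.0005,0,0.122],[0.0005,0,0.132]], "spin": [0,0,0,0,0], "grip": [0.1,0.2,0.2,0.2,0.2]}}

```text
time_s: 29.22
tcp_pos: [0.598, 0.3525, 0.0543]
ee_rot: [[0.72, -0.694, -0.005], [-0.694, -0.72, -0.004], [-0.001, 0.007, -1.0]]
wrist_force: [-1.7, -1.7, 0.3]
gripper_width: 0.81
gripper_force: 0.0
```

>>> {"fn": "servo_tool", "kwargs": {"slide": [[0,0,0.008],[0,0,0.016],[0,0,0.022],[0,0,0.026],[0,0,0.0275]], "spin": [0,0,0,0,0], "grip": [0.2,0.3,0.4,0.5,0.5]}}

```text
time_s: 29.63
tcp_pos: [0.6005, 0.3541, 0.0311]
ee_rot: [[0.72, -0.694, 0.001], [-0.694, -0.72, 0.001], [0.0, -0.001, -1.0]]
wrist_force: [0.4, 1.0, 0.1]
gripper_width: 0.583
gripper_force: 0.0
```

>>> {"fn": "servo_tool", "kwargs": {"slide": [[0,0,0],[0,0,0],[0,0,0],[0,0,0],[0,0,0]], "spin": [0,0,0,0,0], "grip": [0.6,0.7,0.8,0.9,1]}}

```text
time_s: 30.05
tcp_pos: [0.6002, 0.3537, 0.0313]
ee_rot: [[0.72, -0.694, -0.0], [-0.694, -0.72, -0.0], [0.0, 0.0, -1.0]]
wrist_force: [-1.4, -1.0, 1.8]
gripper_width: 0.291
gripper_force: 30.0
```

>>> {"fn": "servo_tool", "kwargs": {"slide": [[0,0,0],[0,0,0],[0,0,0],[0,0,0],[0,0,0]], "spin": [0,0,0,0,0], "grip": [1,1,1,1,1]}}

```text
time_s: 30.47
tcp_pos: [0.6002, 0.3537, 0.0313]
ee_rot: [[0.72, -0.694, -0.0], [-0.694, -0.72, -0.0], [0.0, 0.0, -1.0]]
wrist_force: [-2.5, -1.9, 5.0]
gripper_width: 0.292
gripper_force: 30.0
```

>>> {"fn": "servo_tool", "kwargs": {"slide": [[0,0,-0.003],[0,0,-0.012],[0,0,-0.03],[0,0,-0.055],[0,0,-0.08]], "spin": [0,0,0,0,0], "grip": [1,1,1,1,1]}}

```text
time_s: 30.88
tcp_pos: [0.5992, 0.3532, 0.1091]
ee_rot: [[0.72, -0.694, -0.004], [-0.694, -0.72, -0.002], [-0.001, 0.004, -1.0]]
wrist_force: [0.5, 0.9, -5.8]
gripper_width: 0.283
gripper_force: 30.0
```

>>> {"fn": "servo_tool", "kwargs": {"slide": [[0,0,-0.025],[0,0,-0.05],[0,0,-0.065],[0,0,-0.07],[0,0,-0.07]], "spin": [0,0,0,0,0], "grip": [1,1,1,1,1]}}

```text
time_s: 31.3
tcp_pos: [0.6004, 0.3543, 0.1815]
ee_rot: [[0.72, -0.694, 0.001], [-0.694, -0.72, 0.002], [-0.0, -0.002, -1.0]]
wrist_force: [-0.2, -0.3, -6.8]
gripper_width: 0.28
gripper_force: 30.0
```

```bash
python3 - <<'E'
from h import *
p,R,s=pose(); w=wrist('w14'); X=cloud(w); print(p,yaw(R)%360,s['gripper_width'],s['wrist_force'])
T=(X-p)@R; m=(T[...,2]>.0)&(T[...,2]<.012)&(abs(T[...,0])<.09)&(abs(T[...,1])<.0115); Q=T[m]; print(rect(Q),np.median(Q[:,2]))
for a in np.arange(-.08,.08,.02):
    q=Q[(Q[:,0]>a)&(Q[:,0]<a+.02)]; print(round(a,2),len(q),np.median(q[:,2]).round(4) if len(q) else '',end=' ; ')
# torch holder extents near saddle
X=cloud(dict(np.load('top0.npz'))); z=X[...,2]
for lo,hi in [(.05,.12),(.12,.2),(.2,.4)]:
    m=(z>lo)&(z<hi)&(X[...,0]>.45)&(X[...,0]<.8)&(X[...,1]>-.3)&(X[...,1]<.06); Q=X[m]; print(lo,m.sum(),Q.min(0).round(3),Q.max(0).round(3))
plan([((.648,.16,.18),226.1,1),((.6515,-.0289,.18),238.1,1),((.6515,-.0289,.07),238.1,1)],((.5995,.3538,.181),226.1))
E
```

```text
[0.6004153  0.35428243 0.18148503] 226.06089175014046 0.28033736417944044 [-0.18878561 -0.32471972 -6.78890533]
(array([16.4,  0. ]), array([ 23. , 116.5]), 90.0) 0.00560532205985421
-0.08 0  ; -0.06 60 0.0057 ; -0.04 1065 0.0055 ; -0.02 317 0.0056 ; 0.0 1480 0.0056 ; 0.02 1665 0.0056 ; 0.04 1868 0.0056 ; 0.06 1505 0.0057 ; 0.05 852 [ 0.45  -0.243  0.05 ] [ 0.8   -0.011  0.12 ]
0.12 660 [ 0.452 -0.178  0.12 ] [ 0.593 -0.038  0.2  ]
0.2 687 [ 0.533 -0.193  0.2  ] [ 0.596 -0.138  0.34 ]
  call slide [0.1693, 0.106, 0.001] spin -0.0 grip 1 -> [0.648, 0.16, 0.18] 226.1
  call slide [0.1335, 0.1337, 0.0] spin -12.0 grip 1 -> [0.652, -0.029, 0.18] 238.1
  call slide [-0.0, -0.0, 0.11] spin -0.0 grip 1 -> [0.652, -0.029, 0.07] 238.1
```

```bash
python3 - <<'E'
from h import *
X=np.concatenate([cloud(dict(np.load(f'{c}0.npz'))).reshape(-1,3) for c in('top','scene')])
a=np.radians(238.1); ey=np.array([np.cos(a),np.sin(a)]); ex=np.array([-ey[1],ey[0]])
ex=np.array([np.cross([*ey,0],[0,0,-1])[0],np.cross([*ey,0],[0,0,-1])[1]])
for lo,hi in [(.075,.12),(.12,.16),(.16,.2),(.2,.25),(.25,.36)]:
    P=X[(X[:,2]>lo)&(X[:,2]<hi)&(X[:,0]>.35)&(X[:,0]<.9)&(abs(X[:,1])<.3)]
    r=P[:,:2]-[.6515,-.0289]; u=np.c_[r@ex,r@ey]; d=np.hypot(np.maximum(abs(u[:,0])-.0375,0),np.maximum(abs(u[:,1])-.095,0))
    i=np.argsort(d)[:1]; print(lo,d[i].round(3),P[i].round(3),u[i].round(3))
E
```

```text
0.075 [0.074] [[ 0.562 -0.172  0.1  ]] [[0.    0.169]]
0.12 [0.074] [[ 0.563 -0.173  0.144]] [[0.001 0.169]]
0.16 [0.051] [[ 0.593 -0.165  0.197]] [[0.022 0.146]]
0.2 [0.051] [[ 0.594 -0.165  0.207]] [[0.023 0.146]]
0.25 [0.074] [[ 0.564 -0.173  0.317]] [[0.002 0.169]]
```

There is at least 51 mm of clearance to the torch holder. Carry the tube.

>>> {"fn": "servo_tool", "kwargs": {"slide": [[0.018,0.011,0],[0.045,0.028,0],[0.078,0.049,0],[0.111,0.07,0],[0.144,0.09,0]], "spin": [0,0,0,0,0], "grip": [1,1,1,1,1]}}

```text
time_s: 31.77
tcp_pos: [0.6402, 0.1874, 0.1776]
ee_rot: [[0.721, -0.693, -0.005], [-0.693, -0.721, -0.002], [-0.002, 0.005, -1.0]]
wrist_force: [0.7, 0.3, -5.9]
gripper_width: 0.281
gripper_force: 30.0
```

```bash
python3 - <<'E'
from h import *
p=np.array([.5998,.3540,.181]); a=np.radians(226.1); ey=np.array([np.cos(a),np.sin(a),0]); ex=np.cross(ey,[0,0,-1])
q=p+.144*ex+.09*ey; print(q,sense()['tcp_pos'])
plan([((.6515,-.0289,.18),238.1,1)],(q,226.1))
E
```

```text
[0.6411532  0.18930054 0.181     ] [0.64015465 0.18736564 0.17758432]
  call slide [0.0794, 0.075, 0.0005] spin -6.0 grip 1 -> [0.646, 0.08, 0.18] 232.1
  call slide [0.0711, 0.0829, 0.0005] spin -6.0 grip 1 -> [0.652, -0.029, 0.18] 238.1
```

>>> {"fn": "servo_tool", "kwargs": {"slide": [[0.016,0.015,0],[0.032,0.03,0],[0.048,0.045,0],[0.064,0.06,0],[0.079,0.075,0]], "spin": [-1,-2,-3,-4.5,-6], "grip": [1,1,1,1,1]}}

```text
time_s: 32.18
tcp_pos: [0.6451, 0.0788, 0.1777]
ee_rot: [[0.789, -0.614, -0.005], [-0.614, -0.789, -0.001], [-0.003, 0.004, -1.0]]
wrist_force: [0.3, 0.6, -5.8]
gripper_width: 0.282
gripper_force: 30.0
```

>>> {"fn": "servo_tool", "kwargs": {"slide": [[0.018,0.021,0],[0.036,0.042,0],[0.053,0.062,0],[0.066,0.077,0],[0.071,0.083,0]], "spin": [-1.5,-3,-4.5,-5.5,-6], "grip": [1,1,1,1,1]}}

```text
time_s: 32.6
tcp_pos: [0.6499, -0.0317, 0.1778]
ee_rot: [[0.847, -0.531, -0.006], [-0.531, -0.847, -0.001], [-0.004, 0.004, -1.0]]
wrist_force: [-0.1, -0.5, -6.2]
gripper_width: 0.284
gripper_force: 30.0
```

>>> {"fn": "servo_tool", "kwargs": {"slide": [[0,0,0.015],[0,0,0.04],[0,0,0.065],[0,0,0.085],[0,0,0.09]], "spin": [0,0,0,0,0], "grip": [1,1,1,1,1]}}

```text
time_s: 33.02
tcp_pos: [0.6473, -0.0288, 0.0843]
ee_rot: [[0.848, -0.53, -0.012], [-0.53, -0.848, -0.001], [-0.01, 0.007, -1.0]]
wrist_force: [-2.3, -0.0, -7.0]
gripper_width: 0.288
gripper_force: 30.0
```

>>> {"fn": "servo_tool", "kwargs": {"slide": [[0,0,0],[0,0,0],[0,0,0],[0,0,0],[0,0,0]], "spin": [0,0,0,0,0], "grip": [1,1,1,1,1]}}

```text
time_s: 33.43
tcp_pos: [0.6522, -0.0286, 0.0923]
ee_rot: [[0.849, -0.529, 0.003], [-0.529, -0.849, 0.0], [0.002, -0.002, -1.0]]
wrist_force: [0.1, 1.5, -6.9]
gripper_width: 0.282
gripper_force: 30.0
```

```bash
python3 - <<'E'
from h import *
p,R,s=pose(); w=wrist('w15'); X=cloud(w); print(p,yaw(R)%360,s['gripper_width'],s['wrist_force']); z=X[...,2]
print('cheeks'); blobs(X,(z>.0275)&(z<.034),(.6515,-.0289),r=.075,amin=40); print('tube'); blobs(X,(z>.075)&(z<.095),(.6515,-.0289),r=.1,amin=100)
T=(X-p)@R; m=(T[...,2]>.0)&(T[...,2]<.012)&(abs(T[...,0])<.09)&(abs(T[...,1])<.0115); Q=T[m]; print(rect(Q),np.median(Q[:,2]))
E
```

```text
[ 0.65218111 -0.02857844  0.09228781] 238.07999798285374 0.28231524586640133 [ 0.07532544  1.50513246 -6.94230272]
cheeks
    244 [700.5 -31.3] [ 7.6 13.9] 56.1 z [0.0298 0.0316 0.0327]
    250 [674.8 -72.7] [ 8.2 13.6] 58.1 z [0.0288 0.0315 0.0326]
tube
    8048 [681.9 -47. ] [43.8 79.4] 58.1 z [0.0855 0.0868 0.0882]
    1224 [625.3 -11.8] [25. 20.] 57.1 z [0.0858 0.0867 0.0876]
(array([16.5,  0. ]), array([ 23. , 116.3]), 90.0) 0.005560540271536375
```

View pics/w15.png

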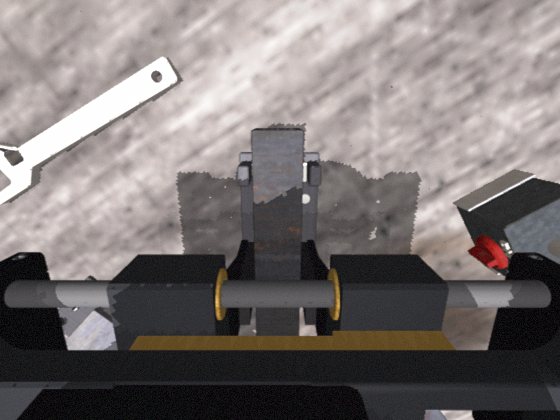

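The picture shows the tube at (278,190) centred between the saddle cheeks at (245,172) and (313,172), in line with them. Lower it.

>>> {"fn": "servo_tool", "kwargs": {"slide": [[0,0.001,0.008],[0,0.001,0.018],[0,0.001,0.028],[0,0.001,0.036],[0,0.001,0.039]], "spin": [0,0,0,0,0], "grip": [1,1,1,1,1]}}

```text
time_s: 33.9
tcp_pos: [0.6493, -0.0299, 0.0489]
ee_rot: [[0.848, -0.529, -0.005], [-0.529, -0.848, -0.0], [-0.004, 0.003, -1.0]]
wrist_force: [0.0, 0.5, -6.7]
gripper_width: 0.286
gripper_force: 30.0
```

>>> {"fn": "servo_tool", "kwargs": {"slide": [[0,0,0],[0,0,0.001],[0,0,0.002],[0,0,0.003],[0,0,0.004]], "spin": [0,0,0,0,0], "grip": [1,1,1,1,1]}}

```text
time_s: 34.32
tcp_pos: [0.6512, -0.0296, 0.0482]
ee_rot: [[0.849, -0.529, 0.001], [-0.529, -0.849, 0.0], [0.001, -0.001, -1.0]]
wrist_force: [-0.0, 0.3, -6.6]
gripper_width: 0.286
gripper_force: 30.0
```

>>> {"fn": "servo_tool", "kwargs": {"slide": [[0,0,0.0005],[0,0,0.001],[0,0,0.0015],[0,0,0.0015],[0,0,0.0015]], "spin": [0,0,0,0,0], "grip": [1,1,1,1,1]}}

```text
time_s: 34.73
tcp_pos: [0.651, -0.0296, 0.0473]
ee_rot: [[0.849, -0.529, 0.001], [-0.529, -0.849, -0.0], [0.001, -0.0, -1.0]]
wrist_force: [-2.1, 1.5, 3.3]
gripper_width: 0.29
gripper_force: 30.0
```

Contact at the saddle floor. Release, lift and check everything.

>>> {"fn": "servo_tool", "kwargs": {"slide": [[0,0,0],[0,0,0],[0,0,0],[0,0,0],[0,0,0]], "spin": [0,0,0,0,0], "grip": [0.65,0.55,0.5,0.4,0.4]}}

```text
time_s: 35.15
tcp_pos: [0.6513, -0.0297, 0.0464]
ee_rot: [[0.849, -0.529, 0.001], [-0.529, -0.849, 0.0], [0.001, -0.0, -1.0]]
wrist_force: [-0.4, -0.1, -0.6]
gripper_width: 0.555
gripper_force: 0.0
```

>>> {"fn": "servo_tool", "kwargs": {"slide": [[0,0,0],[0,0,-0.01],[0,0,-0.035],[0,0,-0.07],[0,0,-0.1]], "spin": [0,0,0,0,0], "grip": [0.4,0.4,0.3,0.2,0]}}

```text
time_s: 35.57
tcp_pos: [0.651, -0.0298, 0.1483]
ee_rot: [[0.849, -0.528, 0.0], [-0.528, -0.849, -0.001], [0.001, 0.0, -1.0]]
wrist_force: [0.9, -0.7, -0.0]
gripper_width: 0.744
gripper_force: 0.0
```

>>> {"fn": "servo_tool", "kwargs": {"slide": [[0,0,-0.03],[0,0,-0.07],[0,0,-0.1],[0,0,-0.11],[0,0,-0.11]], "spin": [0,0,0,0,0], "grip": [0,0,0,0,0]}}

```text
time_s: 35.98
tcp_pos: [0.6524, -0.0296, 0.2614]
ee_rot: [[0.849, -0.529, 0.009], [-0.529, -0.849, 0.001], [0.007, -0.005, -1.0]]
wrist_force: [0.1, -0.2, -0.0]
gripper_width: 0.991
gripper_force: 0.0
```

>>> {"fn": "servo_tool", "kwargs": {"slide": [[0,0,0],[0,0,0],[0,0,0],[0,0,0],[0,0,0]], "spin": [0,0,0,0,0], "grip": [0,0,0,0,0]}}

```text
time_s: 36.4
tcp_pos: [0.6506, -0.0297, 0.2548]
ee_rot: [[0.849, -0.529, -0.002], [-0.529, -0.849, -0.0], [-0.002, 0.002, -1.0]]
wrist_force: [0.4, 0.0, 0.1]
gripper_width: 1.003
gripper_force: 0.0
```

```bash
python3 - <<'E'
from h import *
p,R,s=pose(); w=wrist('w16'); X=cloud(w); z=X[...,2]; print(p,s['gripper_width'],s['wrist_force'],s['time_s'])
layers(X,(.6515,-.0289),[(.0375,.046),(.029,.034)],r=.1)
blobs(X,(z>.029)&(z<.034),(.6515,-.0289),r=.07,amin=15)
c=capture('scene'); cv2.imwrite('pics/scene1.png',c['pixels']); rep(['stub','bolt','nut'],'scene')
Y=cloud(c); layers(Y,(.462,.151),[(.052,.06)],r=.05)
E
```

```text
[ 0.65056045 -0.02965282  0.25482702] 1.002865226689078 [0.44422864 0.02234162 0.07449397] 36.4
  0.0375 2503 [650.2 -29.4] [ 25.  149.4] 58.1 z 0.0419
  0.029 80 [699.7 -30.7] [ 7.5 13.5] 57.4 z 0.0316
  0.029 82 [673.7 -72.4] [ 7.3 13.4] 59.4 z 0.0315
  0.029 65 [629.3  13. ] [ 6.6 13. ] 57.2 z 0.0316
  0.029 60 [603.1 -28. ] [ 6.5 12.9] 59.1 z 0.0318
    81 [700.1 -30.9] [ 7.5 14.3] 57.4 z [0.0298 0.0316 0.0328]
    82 [673.7 -72.4] [ 7.3 13.4] 59.4 z [0.0301 0.0315 0.033 ]
    65 [629.3  13. ] [ 6.6 13. ] 57.2 z [0.0295 0.0316 0.0328]
    61 [603.3 -28.1] [ 6.5 13.3] 59.1 z [0.0304 0.0317 0.0329]
stub spot [(0.88, [0.698, 0.251, 0.037]), (0.86, [0.455, 0.158, 0.04]), (0.65, [0.556, 0.466, 0.034])] tip [(0.91, [0.464, 0.153, 0.005]), (0.87, [0.713, 0.248, -0.001])]
bolt spot [(0.78, [0.546, 0.076, 0.022])] tip [(0.58, [0.556, 0.073, -0.001])]
nut spot [(0.54, [0.638, 0.162, 0.03]), (0.49, [0.523, 0.266, 0.015])] tip [(0.65, [0.527, 0.264, -0.001])]
```

View pics/scene1.png

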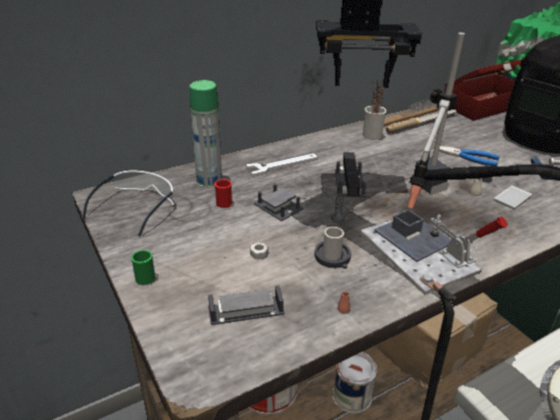

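The final scene shows the stub in the dish (333,245), the short coupon on the pins (279,200), the long coupon on the rib (246,303) and the tube in the saddles (348,175). The bolt (338,210) and nut (259,250) are untouched. All pieces measure within about 2 mm of their rests.

```bash
python3 -c "
from station import *
print(finish_job())"
```

```text
the job is handed in; nothing more can be done
None
```

All four pieces were set on their rests in the order asked, each within about 2 mm of centre and pointing the same way as its rest; the bolt and nut were not disturbed, the gripper is open and clear, and the job was handed in at about 36 s.

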